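# Lay out a heel-repair tray in the shoe workshop

### The job

Make up the repair tray for the tan boots: seat the tan heel block flat on the aluminium gauge, pushed home against both red stops with its straight edge to the far stop, stand the blue sanding sleeve over the steel post, and stand the brown-lidded tin in the middle of the cork disc with the small white-lidded tin in the middle of its lid, all upright. Leave the black heel block, the rust-red sleeve and the black-lidded tin where they are, undisturbed.

Things in the scene. Friction and masses are not known exactly. Their poses are not given: they have to be found in the camera images.
- tan_heel: WANTED. Tan stacked-leather heel block, D-shaped from above, 38 mm high, ~90 g. Origin: underside, middle of the flat breast edge; +x points out of the breast (away from the robot within 41 deg at the start), z up. It spans x -60..0 and y -28..+28 mm: sides flat and parallel (56 mm apart) from x = -32 to 0, half-round back from x = -60 to -32.
- blue_sleeve: WANTED. Blue abrasive sleeve: a tube open at both ends, standing on end, outside diameter 52 mm, bore 42 mm, 45 mm high, ~50 g. Origin: centre of its lower end, z up its axis.
- brown_tin: WANTED. Round tin with a brown lid, diameter 60 mm, 30 mm high, flat top, ~110 g. Origin: centre of its underside, z up.
- white_tin: WANTED. Small round tin with a white lid, diameter 44 mm, 24 mm high, ~60 g. Origin: centre of its underside, z up.
- black_heel: LEAVE. Black heel block, otherwise the same shape, size and origin as the tan one.
- rust_sleeve: LEAVE. Rust-red abrasive sleeve, otherwise the same shape, size and origin as the blue one.
- black_tin: LEAVE. Tin with a black lid, otherwise the same shape, size and origin as the brown one.
- gauge: Fixed aluminium plate 100x100x3 mm in the tray, two red stops 8 mm above its top, 6 mm thick. Origin: centre of underside, 3 mm over the bench; x away from the robot, y along the tray to its left. Breast stop: face at x = +30 mm. Side stop: face at y = +28 mm. Block home: breast on the far stop, left side on the side stop, its origin at x 30, y 0, z 3 mm of the gauge, axes parallel.
- post: Sleeve post: fixed black base 90 x 90 x 3 mm in the tray, with an upright steel post in the middle, 20 mm in diameter, its top 12 mm above the base's top. Origin: centre of the base's underside (on the post's axis), 3 mm above the bench, z up. The sleeve stands on the base with the post inside it.
- disc: Cork disc, 84 mm in diameter, 3 mm thick, fixed in the tray. Origin: centre of its underside, 3 mm above the bench, z up. The tray itself is wooden, fixed, 366 x 136 mm, 16 mm high with 4 mm walls; gauge, post and disc stand in it in a row along its length, 115 mm apart, in an order that changes.
Mind the look-alikes: they are no part of the job. There is more than one size of the disc; the one meant has the size given above.

How it is judged (in metres and radians):
At the end, for the whole second after the job is handed in: Tan heel flat on the gauge, within 3 mm of both stops, square to 5 deg; blue sleeve on the post base within 13 mm; brown tin on the cork within 13 mm; white tin on its lid within 12 mm; all upright to 4.5 deg, at rest; look-alikes upright, within 20 mm of their starts (x of tan_heel in the frame of gauge between 0.027 and 0.033 m and y of tan_heel in the frame of gauge between -0.003 and 0.003 m and angle between the x axis of tan_heel and the x axis of gauge, either way round below 0.09 rad and z of tan_heel in the frame of gauge between 0 and 0.006 m and linear speed of each of tan_heel, blue_sleeve, brown_tin, white_tin below 0.02 m/s and angular speed of each of tan_heel, blue_sleeve, brown_tin, white_tin below 0.2 rad/s and angle between each of tan_heel, blue_sleeve, brown_tin, white_tin, black_heel, rust_sleeve, black_tin's own z axis and vertical below 0.08 rad and horizontal distance between blue_sleeve and post below 0.013 m and z of blue_sleeve in the frame of post between 0 and 0.006 m and horizontal distance between brown_tin and disc below 0.013 m and z of brown_tin in the frame of disc between 0 and 0.006 m and horizontal distance between white_tin and brown_tin below 0.012 m and z of white_tin in the frame of brown_tin between 0.027 and 0.033 m and distance of each of black_heel, rust_sleeve, black_tin from where it was at the start of the episode below 0.02 m); the robot touches nothing.
It fails at once if the black heel block is moved more than 20 mm or tipped over (distance of black_heel from where it was at the start of the episode above 0.02 m or angle between black_heel's own z axis and vertical above 0.5 rad).
It fails at once if the rust-red sleeve is moved more than 20 mm or tipped over (distance of rust_sleeve from where it was at the start of the episode above 0.02 m or angle between rust_sleeve's own z axis and vertical above 0.5 rad).
It fails at once if the black-lidded tin is moved more than 20 mm or tipped over (distance of black_tin from where it was at the start of the episode above 0.02 m or angle between black_tin's own z axis and vertical above 0.5 rad).
It also fails if it takes over 104 s, if anything falls off the work surface, if the arm or the gripper's body presses on something with over 40 N, if the wrist force passes 120 N, or if a joint passes its speed limit or range.

### The arm

A 6-joint arm with a two-finger parallel gripper is mounted at the origin on the work surface. World frame = base frame: x ahead of the robot, y to its left, z up, the work surface at z = 0. Lengths are in mm, angles in rad, forces in N, time in s.
With the tool pointing down it reaches from about 300 to 775 mm from the base axis. Payload 14.6 kg.
Tool frame: the origin (TCP) lies at the very end of the fingers, on their centre line; the grasp point (between the pads) lies manip.grasp_offset behind it (manip.grasp_offset is the distance from the TCP to the grasp point, in mm); z points along the fingers, y is the direction in which the jaws open and shut (so a half turn about z gives the same grasp; the last joint's range is limited). The gripper opens to 94 mm and grips with 3 to 60 N. Pads are 16 mm wide; open, the fingers measure 119 mm over their backs; the gripper's body (75 mm by 177 mm) begins 78 mm behind the grasp point.
Start: joints at [-1.316, 0.3, 1.521, -0, 1.321, -0.067], TCP at [173.944, -521.759, 205.446] pointing down, gripper open.
Joint ranges: [-3.03, 3.03], [-0.79, 2.21], [0.23, 2.52], [-1.04, 4.18], [0, 3.07], [-2.55, 2.55]. Speed limits (rad/s): [2.22, 2.22, 2.57, 3.14, 3.14, 3.14].

### API

Orientations are given as [roll, pitch, yaw] about the fixed x, y, z axes, in that order (R = Rz(yaw) Ry(pitch) Rx(roll)).
In Python, from cell import manip gives the robot as it stands.
- The arm moves only by the tool send_rows, never from a script. Its argument "commands" is a list of rows, each a list of 2 entries, a list of its own where there are three numbers: the shift along the tool's x, y, z in m, then the turn about the tool's z in rad. A call has exactly 8 rows; each row is the pose to reach, as a shift and turn from the pose commanded when the call began, along the tool's axes at that moment; what a row does not reach only later rows make up. A row lasts 1/12 s, in which the tool goes at most 41.7 mm and 7.16 degrees, less where a joint would pass 70% of its speed; a pose out of reach is approached as far as the arm can. A call with a gripper value outside its range is refused whole. "hand" is the closure, from -1 (fully open) to 1 (shut), so that 0 is half open, set as the call begins (left out, the last holds). The fingers move at their own pace and stop on an object; "force" is the grip in N (left out, the last holds). Time passes only in rows, so rows that repeat a pose let the fingers close, or fill a call up. It gives the time, the measured TCP pose, the force and the opening at its end, in the units of the state.
- manip.read_state(): the state, without advancing time (a new reading comes with each control period).
- manip.camera(name): name is "side" or "top" or "wrist"; returns the picture (420x560x3 uint8, red, green, blue); there is no depth.
- manip.camera_model(name): a dict with "K" (3x3 intrinsics, pixels), "k1" (the pictures are not rectified: a ray, as slopes to the right and down, at radius r is drawn at 1 + k1 r^2 times it, then the intrinsics apply), "eye" and "attitude" of the camera in the world; the wrist camera has in their place "mount" (4x4, takes a point from camera to tool coordinates, whose origin is the TCP and whose axes are the flange's). Camera axes: x right, y down, z forward; pixel columns grow to the right and rows downward; lengths in mm; the calibration is good to about 2 mm. A picture is of the moment at which its call begins: read the wrist's pose just before it. camera_model takes no time and is no camera call.
- manip.sign_off(): hands the job in, once; it reports no verdict.
The state is a dict: "clock": time; "joints": joint angles; "qd": joint speeds; "effort": joint torques, N m; "eef_pos": TCP position; "eef_rot": TCP orientation; "wrist_force": force on the tool from outside, world axes, zero at the start; "moment": the same for the moment, N m; "finger_gap": finger opening in mm.
Only numpy, scipy, OpenCV 4.12 (cv2) and the standard library are available. Lean on these libraries where they do the work, as an engineer would, in place of code of your own. Each camera call takes 0.05 s, during which the arm holds its last target.

## Working session

There is one attempt and no reset: what is moved stays moved. The work goes in short steps, Python scripts to look and compute and a tool call to move; the robot and the scene stay as the last step left them, time stands still between calls to the robot, and variables do not carry over. Pictures are saved under pics/ and viewed, and the job is handed in when it is done.

Besides the shell and the picture viewer there is one more tool, called after "Emit:" as a command line: name --argument value ..., lists and objects as JSON in quotes. send_rows: Moves the arm, as the interface text tells. Its arguments: {"type":"object","properties":{"commands":{"type":"array","items":{"type":"array"}},"hand":{"type":"number"},"force":{"type":"number"}},"required":["commands"]}

```bash
ls; mkdir -p pics; python3 - <<'E'
from cell import manip
import cv2
print(manip.read_state(), manip.grasp_offset)
for n in ["top","side","wrist"]:
    print(n, manip.camera_model(n))
    cv2.imwrite(f"pics/{n}0.png", manip.camera(n)[:,:,::-1])
print(manip.read_state()['clock'])
E
```

```text
pics
{'clock': 0.0, 'joints': array([-1.31558517e+00,  3.00458431e-01,  1.52159165e+00,  1.01513564e-05,
        1.32071599e+00, -6.66062923e-02]), 'qd': array([-0.0011512 ,  0.00028783, -0.00016882, -0.00027878, -0.0008085 ,
       -0.00010919]), 'effort': array([-1.40032909e-03, -5.31808019e+01, -3.52734518e+01,  7.07320590e-02,
        2.44048942e-02, -1.07267044e-04]), 'eef_pos': array([ 173.88793226, -521.50201659,  204.88881576]), 'eef_rot': array([-3.14042249e+00, -8.79100853e-05,  3.21814876e-01]), 'wrist_force': array([-0.41609535,  0.78037214, -0.34881832]), 'moment': array([-0.0227464 , -0.02457147,  0.00788787]), 'finger_gap': 94.06773728798908} 18.8
top {'K': array([[381.47335093,   0.        , 276.20057511],
       [  0.        , 381.47335093, 211.68158577],
       [  0.        ,   0.        ,   1.        ]]), 'k1': -0.0003958681435369233, 'eye': array([394.05334327,  19.96406017, 948.33557243]), 'attitude': array([-3.04691505, -0.01854957, -1.57152963])}
side {'K': array([[430.97888313,   0.        , 278.66943209],
       [  0.        , 430.97888313, 214.3634946 ],
       [  0.        ,   0.        ,   1.        ]]), 'k1': -0.10422645693098352, 'eye': array([314.31152446, 570.19830767, 739.52762276]), 'attitude': array([-2.47457034, -0.00336665, -2.88309544])}
wrist {'K': array([[326.64475591,   0.        , 274.22461028],
       [  0.        , 326.64475591, 206.61524158],
       [  0.        ,   0.        ,   1.        ]]), 'k1': -0.07841595863264238, 'mount': array([[-9.23475774e-05, -9.63235947e-01, -2.68656849e-01,
         7.75641974e+01],
       [ 9.99999987e-01, -5.38992499e-05, -1.50488928e-04,
        -1.06033088e+00],
       [ 1.30475943e-04, -2.68656859e-01,  9.63235939e-01,
        -1.78662853e+02],
       [ 0.00000000e+00,  0.00000000e+00,  0.00000000e+00,
         1.00000000e+00]])}
0.15
```

View pics/top0.png

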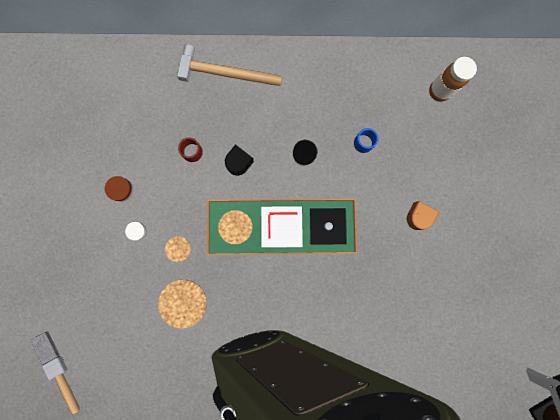

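View pics/side0.png

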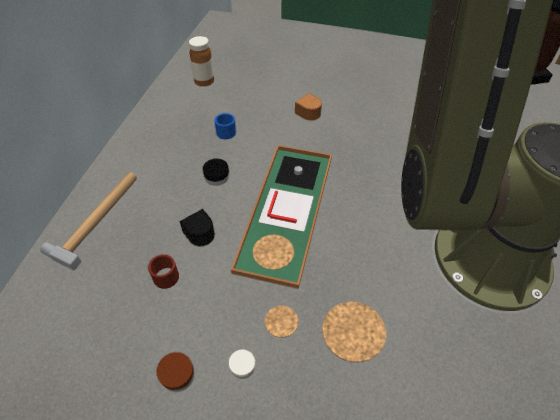

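View pics/wrist0.png

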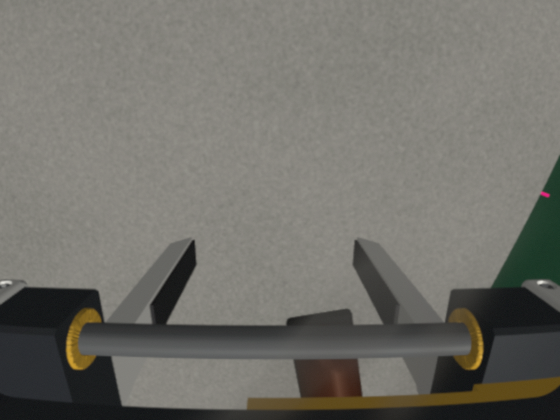

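```bash
cat > h.py <<'E'
import numpy as np, cv2
from cell import manip
from scipy.spatial.transform import Rotation as R
def pose(name, st=None):
    m=manip.camera_model(name)
    if name=='wrist':
        T=np.eye(4); T[:3,:3]=R.from_euler('xyz',st['eef_rot']).as_matrix(); T[:3,3]=st['eef_pos']
        C=T@m['mount']; return m,C[:3,:3],C[:3,3]
    return m,R.from_euler('xyz',m['attitude']).as_matrix(),np.array(m['eye'])
def ray(cam,uv):
    m,Rc,e=cam; uv=np.atleast_2d(uv).astype(float)
    d=np.array([m['k1'],0,0,0,0]) 
    p=cv2.undistortPoints(uv.reshape(-1,1,2),m['K'],d).reshape(-1,2)
    return e,(Rc@np.c_[p,np.ones(len(p))].T).T
def plane(cam,uv,z):
    e,d=ray(cam,uv); return e+d*((z-e[2])/d[:,2])[:,None]
def tri(c1,u1,c2,u2):
    e1,d1=ray(c1,u1);e2,d2=ray(c2,u2);d1=d1[0];d2=d2[0]
    s=np.linalg.lstsq(np.c_[d1,-d2],e2-e1,rcond=None)[0]
    a=e1+s[0]*d1;b=e2+s[1]*d2
    return (a+b)/2,np.linalg.norm(a-b)
def proj(cam,P):
    m,Rc,e=cam; q=(np.atleast_2d(P)-e)@Rc; q=q/q[:,2:]
    r2=(q[:,:2]**2).sum(1)[:,None]; q=q[:,:2]*(1+m['k1']*r2)
    return q*[m['K'][0,0],m['K'][1,1]]+[m['K'][0,2],m['K'][1,2]]
E
python3 - <<'E'
import cv2
t=cv2.imread('pics/top0.png');s=cv2.imread('pics/side0.png')
cv2.imwrite('pics/t1.png',cv2.resize(t[120:270,90:450],None,fx=2.2,fy=2.2,interpolation=cv2.INTER_CUBIC))
cv2.imwrite('pics/s1.png',cv2.resize(s[80:400,140:400],None,fx=1.85,fy=1.85,interpolation=cv2.INTER_CUBIC))
E
python3 - <<'E'
from h import *
t=pose('top');s=pose('side')
for n,a,b in [('white',(135,231),(242,362)),('postTop',(329,226),(298,171)),('discbig',(182,304),(354,331)),('smalldisc',(177,249),(282,321)),('disc',(235,227),(273,252)),('brown',(118,188),(175,370)),('tan',(422,214),(309,105)),('blue',(366,140),(226,126))]:
    print(n,*tri(t,a,s,b))
E
```

```text
white [435.35867866 344.55078976  18.69423655] 0.6886050112291087
postTop [ 448.7160963  -128.80003613    3.48453468] 1.1250741847064012
discbig [258.87344432 231.70335188  -0.8320084 ] 1.0371552722263877
smalldisc [391.27363205 246.51998504   0.70084023] 0.5368523555826311
disc [446.27130742 104.68398964   0.7319638 ] 1.0419360016836963
brown [539.82105884 388.63351291  20.4572727 ] 0.04116165270740873
tan [ 474.66998512 -354.96182618   23.72502176] 3.7269102838823054
blue [ 661.8604831  -222.64287631   18.37910375] 2.1772411537189087
```

View pics/t1.png

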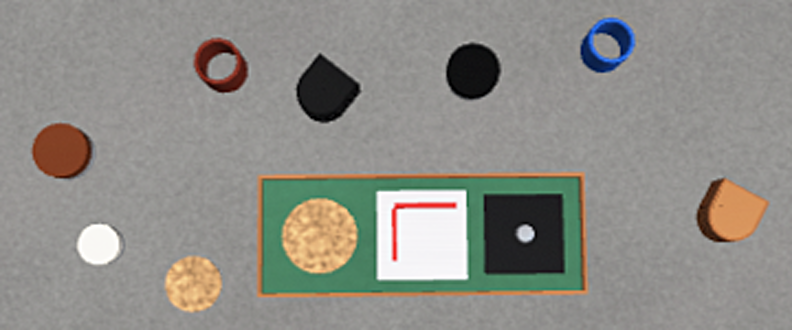

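View pics/s1.png

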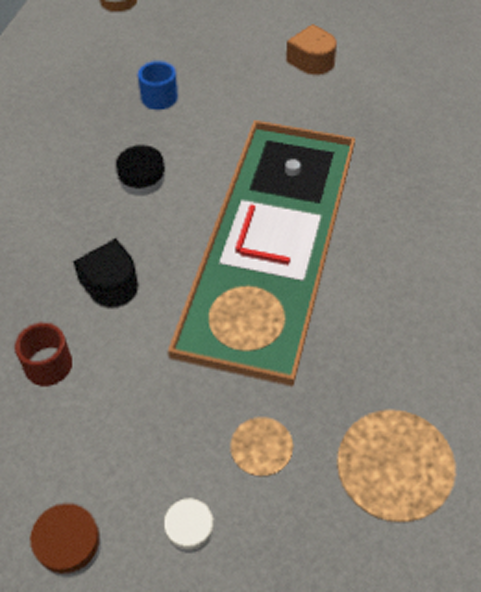

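```bash
cat >> h.py <<'E'
def move(st,target,yaw):
    "shift in tool axes and turn"
    Rt=R.from_euler('xyz',[np.pi,0,st['eef_rot'][2]]).as_matrix()
    d=Rt.T@(np.array(target)-st['eef_pos'])
    t=-(yaw-st['eef_rot'][2]); t=(t+np.pi)%(2*np.pi)-np.pi
    return np.round(d/1000,4),round(t,4)
E
python3 - <<'E'
from h import *
t=pose('top');s=pose('side')
c=plane(t,[(421.8,201.8),(438.6,212.3)],38);print(c)
v=c[1]-c[0];print(np.linalg.norm(v), np.arctan2(v[0],-v[1])); 
m=c.mean(0); n=np.array([-v[1],v[0],0])/np.linalg.norm(v);
for sgn in(1,-1): print(m+sgn*n*30,np.arctan2(*(n*-sgn)[[1,0]]))
st=manip.read_state(); print(st['eef_rot'],move(st,[470,-350,150],-0.5))
E
```

```text
[[ 504.89432739 -349.53755988   38.        ]
 [ 479.40506887 -389.4906326    38.        ]]
47.39145830626231 -0.5678787959137335
[ 517.44101063 -385.64944601   38.        ] 2.5737138576760596
[ 466.85838563 -353.37874647   38.        ] -0.5678787959137335
[-3.14072660e+00 -8.17464709e-05  3.21798189e-01] (array([ 0.3352, -0.0691,  0.055 ]), np.float64(0.8218))
```

Emit:
send_rows --commands '[[[0.042,-0.009,0.007],0.1],[[0.084,-0.017,0.014],0.21],[[0.126,-0.026,0.02],0.31],[[0.168,-0.035,0.027],0.42],[[0.21,-0.043,0.034],0.52],[[0.25,-0.052,0.041],0.62],[[0.29,-0.06,0.048],0.72],[[0.325,-0.069,0.055],0.82]]' --hand -1 --force 25

```text
clock: 0.82
eef_pos: [458.2, -354.6, 151.0]
eef_rot: [3.142, -0.0, -0.503]
wrist_force: [0.1, -0.5, 0.6]
finger_gap: 93.6
```

Emit:
send_rows --commands '[[[0.01,0,0],0],[[0.01,0,0],0],[[0.01,0,0],0],[[0.01,0,0],0],[[0.01,0,0],0],[[0.01,0,0],0],[[0.01,0,0],0],[[0.01,0,0],0]]'

```text
clock: 1.48
eef_pos: [465.0, -361.1, 151.5]
eef_rot: [3.142, -0.0, -0.499]
wrist_force: [-0.4, 0.2, 0.3]
finger_gap: 93.9
```

```bash
python3 - <<'E'
from h import *
st=manip.read_state(); im=manip.camera('wrist'); cv2.imwrite('pics/w1.png',im[:,:,::-1]); np.save('pics/w1.npy',st); print(st['clock'],st['eef_pos'],st['eef_rot'],np.abs(st['qd']).max())
np.save('pics/top1.npy',manip.camera('top'));cv2.imwrite('pics/side1.png',manip.camera('side')[:,:,::-1])
E
```

```text
1.4833 [ 464.9716996  -361.06849108  151.52806783] [ 3.14153127e+00 -2.86632545e-04 -4.98799292e-01] 0.0040528811041296
```

View pics/w1.png

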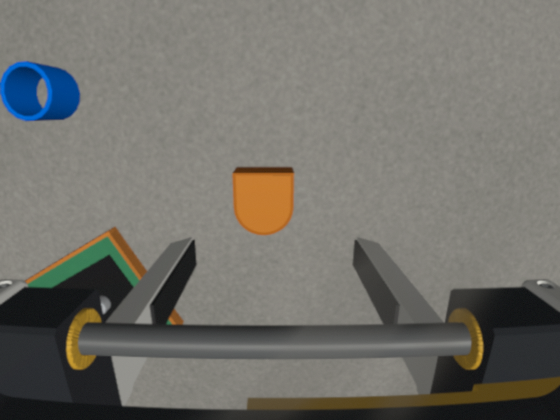

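```bash
cat > heel.py <<'E'
from h import *
def heel(imgfile,st,z=38):
    im=cv2.imread(imgfile); hsv=cv2.cvtColor(im,cv2.COLOR_BGR2HSV)
    m=cv2.inRange(hsv,(8,130,150),(22,255,255))
    n,l,s,c=cv2.connectedComponentsWithStats(m)
    ok=[i for i in range(1,n) if s[i,4]>300 and s[i,2]<2.2*s[i,3]<5*s[i,2]]
    i=max(ok,key=lambda i:s[i,4]); print(s[i],c[i])
    cs,_=cv2.findContours((l==i).astype(np.uint8),cv2.RETR_EXTERNAL,cv2.CHAIN_APPROX_NONE)
    p=max(cs,key=len)[:,0].astype(float)
    return p
if __name__=='__main__':
    st=np.load('pics/w1.npy',allow_pickle=True).item(); p=heel('pics/w1.png',st)
    cam=pose('wrist',st); P=plane(cam,p,38)[:,:2]
    (c,(w,h),a)=cv2.minAreaRect(P.astype(np.float32)); print(c,w,h,a)
    top=p[(p[:,1]<p[:,1].min()+3)&(abs(p[:,0]-264)<22)]
    L=cv2.fitLine(plane(cam,top,38)[:,:2].astype(np.float32),cv2.DIST_L2,0,.01,.01).ravel();print('breast dir',L, np.arctan2(L[0],-L[1]),np.arctan2(-L[0],L[1]))
    for sx in(-1,1):
        sd=p[(abs(p[:,0]-(264+sx*29.5))<4)&(p[:,1]>178)&(p[:,1]<198)]
        L=cv2.fitLine(plane(cam,sd,38)[:,:2].astype(np.float32),cv2.DIST_L2,0,.01,.01).ravel();print('side',L, np.arctan2(L[1],L[0]))
    # two-view height: breast corners
    t=pose('top')
    im=np.load('pics/top1.npy'); cv2.imwrite('pics/tc.png',cv2.resize(im[180:250,380:480][:,:,::-1],None,fx=7,fy=7,interpolation=cv2.INTER_CUBIC))
E
python3 heel.py
```

```text
[ 233  173   61   62 3351] [263.04953745 200.64458371]
(468.1080017089844, -350.63043212890625) 55.20899963378906 58.59442138671875 61.374916076660156
breast dir [ 4.7902581e-01  8.7780082e-01  4.9327136e+02 -3.6564374e+02] 2.6420481 -0.49954453
side [ 8.6979586e-01 -4.9341178e-01  4.9471304e+02 -3.3403363e+02] -0.5160079
side [   0.8553073   -0.5181211  468.55658   -381.9815   ] -0.54465276
```

View pics/tc.png

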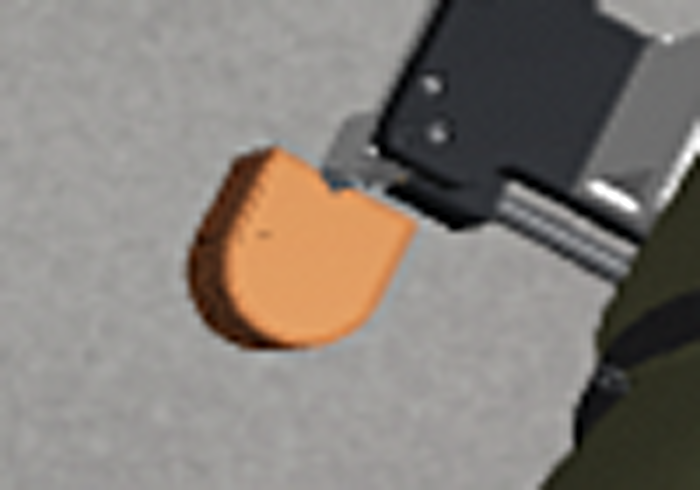

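View pics/side1.png

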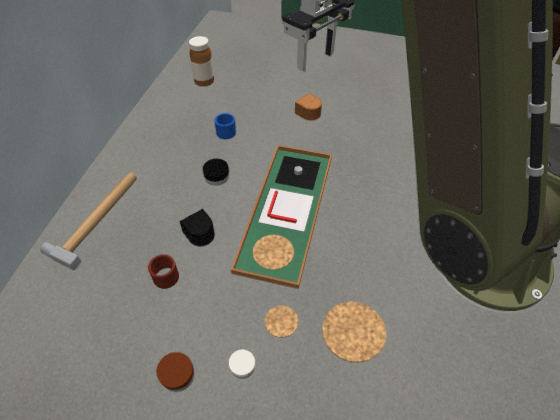

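```bash
python3 - <<'E'
from h import *
st=np.load('pics/w1.npy',allow_pickle=True).item(); w=pose('wrist',st);t=pose('top')
print(tri(w,(233,173),t,(419.7,201.1)),tri(w,(294,173),t,(439.3,211.7)))
st=manip.read_state(); print(move(st,[476.9,-355.4,60],-.505),move(st,[476.9,-355.4,13],-.505))
E
```

```text
(array([ 506.56823949, -342.22613421,   43.07440101]), np.float64(1.2831824126802784)) (array([ 480.71656418, -389.64043624,   41.32933411]), np.float64(0.4039884982443201))
(array([ 0.0077, -0.0104,  0.0914]), np.float64(0.0066)) (array([ 0.0077, -0.0104,  0.1384]), np.float64(0.0066))
```

Emit:
send_rows --commands '[[[0.002,-0.003,0.02],0.006],[[0.005,-0.006,0.04],0.006],[[0.0077,-0.0104,0.06],0.006],[[0.0077,-0.0104,0.08],0.006],[[0.0077,-0.0104,0.1],0.006],[[0.0077,-0.0104,0.12],0.006],[[0.0077,-0.0104,0.138],0.006],[[0.0077,-0.0104,0.138],0.006]]'

```text
clock: 2.3
eef_pos: [475.6, -354.1, 9.9]
eef_rot: [-3.141, 0.005, -0.504]
wrist_force: [0.2, -0.0, -0.2]
finger_gap: 94.3
```

```bash
python3 - <<'E'
from h import *
st=manip.read_state(); im=manip.camera('wrist'); cv2.imwrite('pics/w2.png',im[:,:,::-1]);print(st['clock'],st['eef_pos'],st['eef_rot'],st['wrist_force'])
E
```

```text
2.3 [ 475.64773727 -354.06966688    9.88611632] [-3.14055785  0.005187   -0.50412333] [ 0.18699629 -0.01131322 -0.18466282]
```

View pics/w2.png

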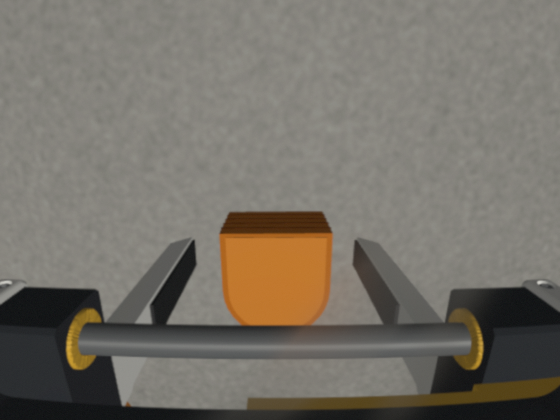

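Emit:
send_rows --commands '[[[0,0,0],0],[[0,0,0],0],[[0,0,0],0],[[0,0,0],0],[[0,0,0],0],[[0,0,0],0],[[0,0,0],0],[[0,0,0],0]]' --hand 1 --force 30

```text
clock: 3.02
eef_pos: [477.2, -355.4, 13.7]
eef_rot: [3.141, -0.0, -0.504]
wrist_force: [-1.3, 0.4, 3.6]
finger_gap: 55.6
```

```bash
python3 - <<'E'
from h import *
st=manip.read_state(); im=manip.camera('wrist'); cv2.imwrite('pics/w3.png',im[:,:,::-1]);print(st['clock'],st['eef_pos'],st['eef_rot'],st['wrist_force'],st['finger_gap'])
E
```

```text
3.0167 [ 477.17053641 -355.38574744   13.66641724] [ 3.14149331e+00 -3.70930453e-04 -5.04187555e-01] [-1.2640058   0.42358517  3.63613971] 55.6489576794154
```

View pics/w3.png

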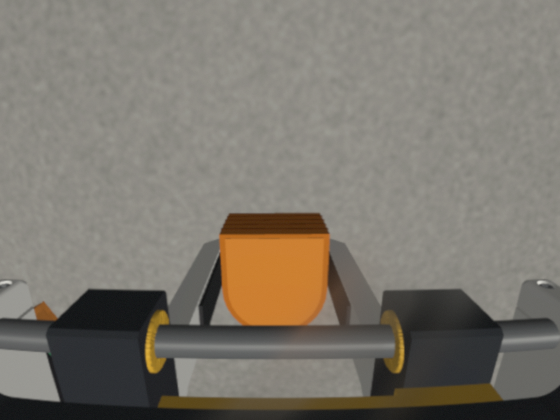

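```bash
python3 - <<'E'
from h import *
st=manip.read_state(); print(move(st,[385,-12,150],0),move(st,[477,-355.4,150],0))
w=pose('wrist',st); P=plane(w,[(222,236),(328,236),(275,236)],38); print(P)
Rt=R.from_euler('xyz',st['eef_rot']).as_matrix(); print((P-st['eef_pos'])@Rt)
E
```

```text
(array([-0.2466, -0.2561, -0.1363]), np.float64(-0.5042)) (array([-1.000e-04,  1.000e-04, -1.363e-01]), np.float64(-0.5042))
[[ 506.27177445 -340.9425953    38.        ]
 [ 480.41403251 -387.74913713   38.        ]
 [ 493.37489708 -364.35582698   38.        ]]
[[ 1.85050812e+01 -2.67314211e+01 -2.43388272e+01]
 [ 1.84798685e+01  2.67426334e+01 -2.43333631e+01]
 [ 1.85252990e+01 -1.13031340e-03 -2.43360829e+01]]
```

Emit:
send_rows --commands '[[[0,0,-0.025],0],[[0,0,-0.055],0],[[0,0,-0.09],0],[[-0.02,-0.02,-0.125],-0.06],[[-0.045,-0.045,-0.136],-0.16],[[-0.07,-0.07,-0.136],-0.26],[[-0.095,-0.095,-0.136],-0.38],[[-0.12,-0.12,-0.136],-0.504]]'

```text
clock: 3.73
eef_pos: [429.1, -190.8, 149.3]
eef_rot: [3.142, -0.0, 0.005]
wrist_force: [0.6, -0.2, -0.9]
finger_gap: 55.6
```

```bash
python3 - <<'E'
from h import *
st=manip.read_state(); print(st['eef_pos'],st['eef_rot'],st['finger_gap'],move(st,[385,-12,150],0))
E
```

```text
[ 429.11226604 -190.75999382  149.29612774] [ 3.14156615e+00 -2.14796393e-04  5.17989257e-03] 55.611039620111384 (array([-0.0432, -0.179 , -0.0007]), np.float64(0.0052))
```

Emit:
send_rows --commands '[[[-0.008,-0.03,0],0],[[-0.016,-0.065,0],0],[[-0.024,-0.1,0],0],[[-0.032,-0.135,0],0],[[-0.04,-0.16,0],0],[[-0.043,-0.18,0],0],[[-0.043,-0.18,0],0],[[-0.043,-0.18,0],0]]'

```text
clock: 4.4
eef_pos: [387.0, -11.7, 149.4]
eef_rot: [3.141, -0.0, 0.002]
wrist_force: [-0.2, -0.8, -1.2]
finger_gap: 55.9
```

```bash
python3 - <<'E'
from h import *
st=manip.read_state(); im=manip.camera('wrist'); cv2.imwrite('pics/w4.png',im[:,:,::-1]); np.save('pics/w4.npy',st); print(st['clock'],st['eef_pos'],st['eef_rot'],np.abs(st['qd']).max())
E
```

```text
4.4 [386.97790005 -11.69592142 149.4109982 ] [ 3.14149049e+00 -3.29817974e-04  1.82610154e-03] 0.03909264507149953
```

View pics/w4.png

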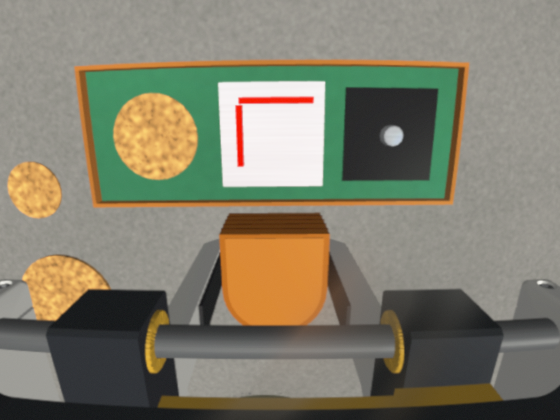

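```bash
cat > gauge.py <<'E'
from h import *
import sys
def run(tag):
    st=np.load(f'pics/{tag}.npy',allow_pickle=True).item(); im=cv2.imread(f'pics/{tag}.png'); cam=pose('wrist',st)
    hsv=cv2.cvtColor(im,cv2.COLOR_BGR2HSV)
    red=cv2.inRange(hsv,(0,200,150),(5,255,255))|cv2.inRange(hsv,(175,200,150),(180,255,255))
    n,l,s,c=cv2.connectedComponentsWithStats(red)
    for i in range(1,n):
        if s[i,4]<40: continue
        ct=max(cv2.findContours((l==i).astype(np.uint8),0,cv2.CHAIN_APPROX_NONE)[0],key=len)[:,0].astype(float)
        P=plane(cam,ct,14)[:,:2]; r=cv2.minAreaRect(P.astype(np.float32)); print('red',s[i],r)
        x,y,w,h=s[i,:4]
        if w>h:  # breast: lower edge
            xs=np.arange(x+8,x+w-4); e=np.array([(u,np.where(l[:,u]==i)[0].max()+.5) for u in xs])
        else:
            ys=np.arange(y+8,y+h-4); e=np.array([(np.where(l[v]==i)[0].max()+.5,v) for v in ys])
        Q=plane(cam,e,14)[:,:2]; L=cv2.fitLine(Q.astype(np.float32),cv2.DIST_HUBER,0,.01,.01).ravel(); print('  face',L, Q.mean(0))
    w=cv2.inRange(hsv,(0,0,200),(180,40,255)); n,l,s,c=cv2.connectedComponentsWithStats(w)
    i=1+np.argmax(s[1:,4]); ct=max(cv2.findContours((l==i).astype(np.uint8),0,cv2.CHAIN_APPROX_NONE)[0],key=len)
    P=plane(cam,ct[:,0].astype(float),6)[:,:2]; print('plate',cv2.minAreaRect(P.astype(np.float32)))
    co=cv2.inRange(hsv,(10,80,120),(25,255,255)); n,l,s,c=cv2.connectedComponentsWithStats(co)
    for i in range(1,n):
        if s[i,4]>1500:
            ct=max(cv2.findContours((l==i).astype(np.uint8),0,cv2.CHAIN_APPROX_NONE)[0],key=len)
            P=plane(cam,ct[:,0].astype(float),6)[:,:2]; print('cork/orange',s[i],c[i],cv2.fitEllipse(P.astype(np.float32)))
    bl=cv2.inRange(hsv,(0,0,0),(180,255,60)); n,l,s,c=cv2.connectedComponentsWithStats(bl)
    for i in range(1,n):
        if 3000<s[i,4]<20000:
            ct=max(cv2.findContours((l==i).astype(np.uint8),0,cv2.CHAIN_APPROX_NONE)[0],key=len)
            P=plane(cam,ct[:,0].astype(float),6)[:,:2]; print('black',s[i],cv2.minAreaRect(P.astype(np.float32)))
run(sys.argv[1])
E
python3 gauge.py w4
python3 - <<'E'
from h import *
# two-view heights vs top cam
st=np.load('pics/w4.npy',allow_pickle=True).item(); w=pose('wrist',st);t=pose('top')
print('disc',tri(w,(155,136.5),t,(235,227))); print('post',tri(w,(392,135.5),t,(329,226)))
E
```

```text
red [240  98  73   5 328] ((478.7840270996094, -12.319751739501953), (3.650624990463257, 66.47933959960938), 0.13041259348392487)
  face [ 2.0539464e-02 -9.9978906e-01  4.7707999e+02 -1.8169165e+01] [476.9427538  -14.19761667]
red [237 106   6  60 267] ((445.87469482421875, 22.288707733154297), (55.058101654052734, 4.297541618347168), 0.14685815572738647)
  face [ 9.9976319e-01 -2.1762038e-02  4.4447311e+02  2.0209232e+01] [444.41218508  20.13093931]
plate ((446.26788330078125, -8.371776580810547), (99.90216827392578, 100.2270278930664), 0.7828738689422607)
cork/orange [  74   59  396  149 6142] [253.25138391 127.56821882] ((445.687255859375, -8.179559707641602), (156.8495330810547, 484.47552490234375), 0.5933541655540466)
cork/orange [ 113   93   85   87 5704] [155.11097475 135.87237027] ((444.9904479980469, 106.29842376708984), (82.8510971069336, 83.21627044677734), 38.11222457885742)
cork/orange [   7  162   55   57 2410] [ 34.11991701 189.54232365] ((392.1475524902344, 243.6504669189453), (60.835845947265625, 62.07209014892578), 7.812440395355225)
cork/orange [ 219  233  111   93
[... 202 characters left out ...]
3161] ((278.3538513183594, 236.16725158691406), (74.15426635742188, 110.76374816894531), 27.81439208984375)
black [ 343   88   94   92 7411] ((447.4070129394531, -122.8494873046875), (87.62577056884766, 88.20379638671875), 0.5515578985214233)
black [    0   290   560   130 19656] ((164.64273071289062, -21.803802490234375), (813.9850463867188, 222.35470581054688), 89.83274841308594)
black [ 371  291  182  105 5032] ((226.7239227294922, -220.3946533203125), (128.28997802734375, 243.56454467773438), 26.34105110168457)
disc (array([445.50589288, 103.75930108,  11.67569954]), np.float64(0.7469337683623829))
post (array([ 447.44445641, -129.01105962,   -0.79186474]), np.float64(2.193823848091085))
```

```bash
python3 - <<'E'
from h import *
st=manip.read_state(); print(st['eef_pos'],move(st,[455,-11,40],0.011),move(st,[455,-11,22.5],0.011))
E
```

```text
[387.11431077 -12.3176315  149.35780653] (array([ 0.0679, -0.0013,  0.1094]), np.float64(-0.0104)) (array([ 0.0679, -0.0013,  0.1269]), np.float64(-0.0104))
```

Emit:
send_rows --commands '[[[0.02,-0.001,0.01],-0.01],[[0.04,-0.001,0.025],-0.01],[[0.06,-0.001,0.045],-0.01],[[0.068,-0.001,0.065],-0.01],[[0.068,-0.001,0.08],-0.01],[[0.068,-0.001,0.09],-0.01],[[0.068,-0.001,0.095],-0.01],[[0.068,-0.001,0.095],-0.01]]'

```text
clock: 5.12
eef_pos: [454.6, -11.7, 53.6]
eef_rot: [-3.141, 0.001, 0.009]
wrist_force: [0.1, 0.0, -1.3]
finger_gap: 55.8
```

```bash
python3 - <<'E'
from h import *
st=manip.read_state(); im=manip.camera('wrist'); cv2.imwrite('pics/w5.png',im[:,:,::-1]); np.save('pics/w5.npy',st); print(st['clock'],st['eef_pos'],st['eef_rot'],np.abs(st['qd']).max(),st['wrist_force'])
E
python3 gauge.py w5|head -5
```

```text
5.1167 [454.56426902 -11.74683098  53.63928187] [-3.14144619e+00  1.45936932e-03  8.97391274e-03] 0.03440087047890498 [ 0.05362888  0.0167774  -1.34529164]
red [223 190 103  34 930] ((479.05792236328125, -8.039730072021484), (22.04072380065918, 73.83684539794922), 15.518564224243164)
  face [ 8.9031039e-03 -9.9996036e-01  4.7741132e+02 -1.2782845e+01] [477.39680988 -11.88755725]
plate ((468.7177734375, -8.107917785644531), (54.738712310791016, 100.13338470458984), 0.6557495594024658)
cork/orange [   8  142  526  177 7511] [222.76567701 188.69471442] ((439.1409606933594, -9.418265342712402), (167.32070922851562, 453.9640197753906), 0.668082594871521)
cork/orange [  65  181  109  105 8825] [119.09971671 232.59660057] ((445.3616027832031, 106.28376007080078), (82.91102600097656, 83.61151123046875), 35.27385711669922)
```

View pics/w5.png

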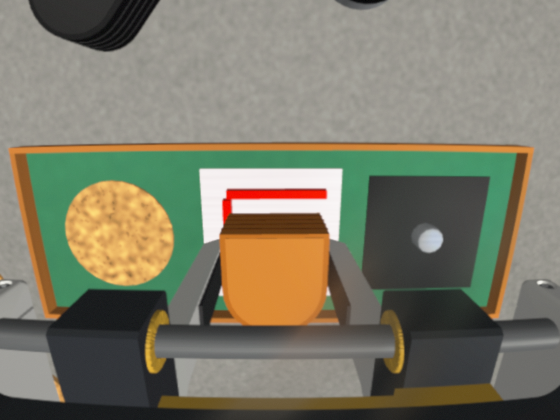

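Emit:
send_rows --commands '[[[0,0,0.008],0],[[0,0,0.016],0],[[0,0,0.022],0],[[0,0,0.026],0],[[0,0,0.029],0],[[0,0,0.031],0],[[0,0,0.032],0],[[0,0,0.032],0]]'

```text
clock: 5.83
eef_pos: [455.0, -11.2, 22.2]
eef_rot: [3.142, 0.0, 0.01]
wrist_force: [0.0, -0.9, -0.9]
finger_gap: 55.7
```

Emit:
send_rows --commands '[[[0,0,0.0005],0],[[0,0,0.001],0],[[0,0,0.0015],0],[[0,0,0.0015],0],[[0,0,0.0015],0],[[0,0,0.0015],0],[[0,0,0.0015],0],[[0,0,0.0015],0]]'

```text
clock: 6.5
eef_pos: [455.0, -11.2, 20.8]
eef_rot: [-3.142, 0.0, 0.01]
wrist_force: [-0.5, 0.2, -1.0]
finger_gap: 56.1
```

Emit:
send_rows --commands '[[[0,0,0.0005],0],[[0.001,0,0.001],0],[[0.002,0,0.001],0],[[0.003,0,0.001],0],[[0.003,0,0.001],0],[[0.004,0,0.001],0],[[0.004,0,0.001],0],[[0.004,0,0.001],0]]'

```text
clock: 7.17
eef_pos: [456.7, -11.2, 19.7]
eef_rot: [-3.141, 0.006, 0.01]
wrist_force: [-19.8, -2.4, 17.6]
finger_gap: 55.9
```

Emit:
send_rows --commands '[[[-0.001,0,-0.0005],0],[[-0.001,-0.001,-0.0005],0],[[-0.001,-0.002,-0.0005],0],[[-0.001,-0.003,-0.0005],0],[[-0.001,-0.004,-0.0005],0],[[-0.001,-0.004,-0.0005],0],[[-0.001,-0.004,-0.0005],0],[[-0.001,-0.004,-0.0005],0]]'

```text
clock: 7.83
eef_pos: [456.7, -8.9, 19.8]
eef_rot: [3.139, 0.004, 0.01]
wrist_force: [-7.9, -18.2, 1.0]
finger_gap: 56.0
```

Emit:
send_rows --commands '[[[0,0.001,0.0005],0],[[0,0.001,0.0005],0],[[0,0.001,0.0005],0],[[0,0.001,0.0005],0],[[0,0.001,0.0005],0],[[0,0.001,0.0005],0],[[0,0.001,0.0005],0],[[0,0.001,0.0005],0]]'

```text
clock: 8.5
eef_pos: [456.6, -9.0, 19.7]
eef_rot: [3.141, 0.004, 0.01]
wrist_force: [-11.2, -9.6, 9.1]
finger_gap: 55.8
```

Emit:
send_rows --commands '[[[0,0,0],0],[[0,0,0],0],[[0,0,0],0],[[0,0,0],0],[[0,0,0],0],[[0,0,0],0],[[0,0,0],0],[[0,0,0],0]]' --hand -0.65

```text
clock: 9.17
eef_pos: [458.0, -8.2, 19.8]
eef_rot: [-3.142, 0.0, 0.01]
wrist_force: [0.2, -0.7, -0.1]
finger_gap: 77.4
```

```bash
python3 - <<'E'
from h import *
st=manip.read_state(); im=manip.camera('wrist'); cv2.imwrite('pics/w6.png',im[:,:,::-1]); np.save('pics/w6.npy',st); print(st['clock'],st['eef_pos'],st['eef_rot'],np.abs(st['qd']).max(),st['wrist_force'],st['finger_gap'])
E
```

```text
9.1667 [458.00329003  -8.19212214  19.79886433] [-3.14157345e+00  2.09238811e-05  9.83851816e-03] 0.0013992787675107714 [ 0.22250723 -0.71304301 -0.11002905] 77.39062107537477
```

View pics/w6.png

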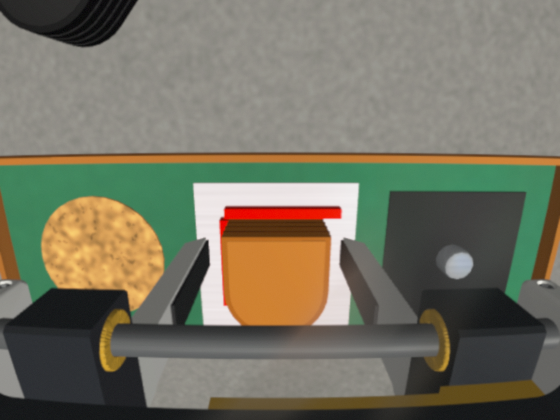

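Emit:
send_rows --commands '[[[0,0,-0.01],0],[[0,0,-0.025],0],[[0,0,-0.05],0],[[0,0,-0.08],0],[[-0.01,0,-0.11],0],[[-0.02,0,-0.14],0],[[-0.03,0,-0.15],0],[[-0.03,0,-0.15],0]]'

```text
clock: 9.88
eef_pos: [428.1, -8.6, 173.0]
eef_rot: [3.141, -0.005, 0.01]
wrist_force: [1.6, 0.5, -0.4]
finger_gap: 77.4
```

```bash
python3 - <<'E'
from h import *
st=manip.read_state(); im=manip.camera('wrist'); cv2.imwrite('pics/w7.png',im[:,:,::-1]); np.save('pics/w7.npy',st); print(st['clock'],st['eef_pos'],st['eef_rot'],np.abs(st['qd']).max())
print(move(st,[630,-200,160],0))
cv2.imwrite('pics/w7c.png',cv2.resize(im[120:270,100:460][:,:,::-1],None,fx=2.2,fy=2.2,interpolation=cv2.INTER_CUBIC))
E
python3 gauge.py w7
```

```text
9.8833 [428.05228055  -8.56338996 172.98637299] [ 3.14102392 -0.00498821  0.00985271] 0.08427680750568341
(array([0.2001, 0.1934, 0.013 ]), np.float64(0.0099))
red [246 142  66   5 312] ((478.36651611328125, -11.69052505493164), (4.102352619171143, 66.52086639404297), 0.5791313648223877)
  face [ 1.0322820e-02 -9.9994671e-01  4.7580634e+02 -1.0904211e+01] [476.00871607 -13.76782252]
red [244 148   5  53  77] ((446.4625244140625, 22.844844818115234), (55.046756744384766, 3.5241942405700684), 2.716783285140991)
  face [9.9949658e-01 3.1726405e-02 4.4384082e+02 2.2976839e+01] [444.78324705  22.79525831]
plate ((446.398681640625, -8.384178161621094), (99.54684448242188, 99.94102478027344), 0.5767883658409119)
cork/orange [  96  108  359  130 4807] [258.68733098 169.27480757] ((444.52716064453125, -8.495701789855957), (156.71353149414062, 483.44683837890625), 0.5627864599227905)
cork/orange [ 131  135   77   77 4617] [168.7156162  173.01776045] ((445.04833984375, 106.43548583984375), (82.72405242919922, 83.03594207763672), 28.011280059814453)
cork/orange [ 246  148   59   63 3238] [274.99197035 176.52316245] ((443.18524169921875, -8.493498802185059), (67.69995880126953, 73.00447082519531), 90.55905151367188)
cork/orange [  31  193   51   52 2030] [ 55.90394089 218.45270936] ((392.5670471191406, 244.0169219970703), (60.958133697509766, 61.97847366333008), 26.578792572021484)
black [ 339  133   86   81 5663] ((447.2760925292969, -122.69984436035156), (87.47704315185547, 87.69188690185547), 0.654167890548706)
black [    0   289   560   131 19707] ((185.89553833007812, -21.743682861328125), (236.8070068359375, 869.34521484375), 0.2611723840236664)
black [ 406  289  148  105 7771] ((226.4931640625, -285.9817810058594), (161.32557678222656, 194.02691650390625), 0.7762936353683472)
```

View pics/w7c.png

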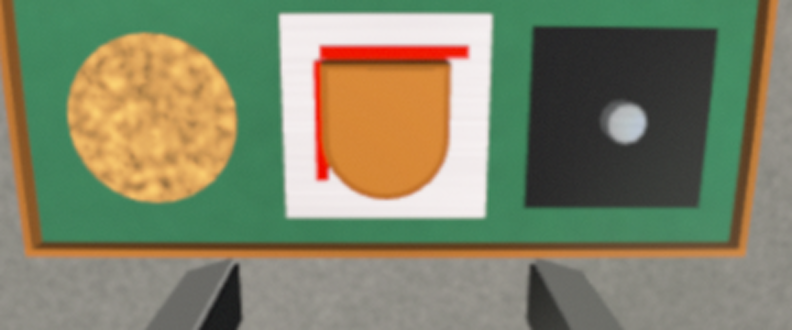

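Emit:
send_rows --commands '[[[0.02,0.02,0.002],0.01],[[0.05,0.05,0.005],0.01],[[0.08,0.08,0.008],0.01],[[0.11,0.11,0.01],0.01],[[0.14,0.14,0.013],0.01],[[0.165,0.165,0.013],0.01],[[0.19,0.19,0.013],0.01],[[0.212,0.216,0.013],0.01]]' --hand -1

```text
clock: 10.6
eef_pos: [643.1, -223.7, 154.2]
eef_rot: [-3.14, 0.003, -0.0]
wrist_force: [-0.5, -0.5, 0.1]
finger_gap: 94.5
```

```bash
python3 - <<'E'
from h import *
st=manip.read_state(); im=manip.camera('wrist'); cv2.imwrite('pics/w8.png',im[:,:,::-1]); np.save('pics/w8.npy',st); print(st['clock'],st['eef_pos'],st['eef_rot'],np.abs(st['qd']).max())
s7=np.load('pics/w7.npy',allow_pickle=True).item(); hsv=cv2.cvtColor(cv2.imread('pics/w7.png'),cv2.COLOR_BGR2HSV); c=pose('wrist',s7)
m=cv2.inRange(hsv,(10,80,120),(25,255,255))[150:212,240:310]
ct=max(cv2.findContours(m,0,cv2.CHAIN_APPROX_NONE)[0],key=len)[:,0]+[240.,150.]
print(cv2.minAreaRect(plane(c,ct,44)[:,:2].astype(np.float32)))
E
```

```text
10.6 [ 643.14252232 -223.66125141  154.21140099] [-3.14048819e+00  2.51237360e-03 -3.40128790e-04] 1.2742441940378273
((445.8999938964844, -8.363222122192383), (58.38414764404297, 55.229835510253906), 0.5581633448600769)
```

View pics/w8.png

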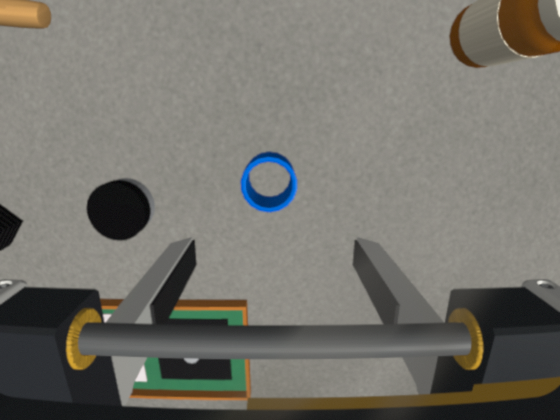

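Emit:
send_rows --commands '[[[0,0,0],0],[[0,0,0],0],[[0,0,0],0],[[0,0,0],0],[[0,0,0],0],[[0,0,0],0],[[0,0,0],0],[[0,0,0],0]]'

```text
clock: 11.32
eef_pos: [642.1, -222.2, 157.1]
eef_rot: [3.141, -0.0, -0.0]
wrist_force: [-0.6, 0.1, 0.2]
finger_gap: 94.2
```

```bash
python3 - <<'E'
from h import *
st=manip.read_state(); im=manip.camera('wrist'); cv2.imwrite('pics/w9.png',im[:,:,::-1]); np.save('pics/w9.npy',st); print(st['clock'],st['eef_pos'],st['eef_rot'],np.abs(st['qd']).max())
cv2.imwrite('pics/w9c.png',cv2.resize(im[130:230,220:340][:,:,::-1],None,fx=6,fy=6,interpolation=cv2.INTER_CUBIC))
t=manip.camera('top'); cv2.imwrite('pics/t9.png',t[:,:,::-1])
cv2.imwrite('pics/t9c.png',cv2.resize(t[110:170,330:420][:,:,::-1],None,fx=8,fy=8,interpolation=cv2.INTER_CUBIC))
c=pose('wrist',st); hsv=cv2.cvtColor(im,cv2.COLOR_RGB2HSV)
m=cv2.inRange(hsv,(100,150,170),(125,255,255))
n,l,s,cc=cv2.connectedComponentsWithStats(m); i=1+np.argmax(s[1:,4]); print(s[i],cc[i])
for ct in cv2.findContours((l==i).astype(np.uint8),cv2.RETR_CCOMP,cv2.CHAIN_APPROX_NONE)[0]:
    if len(ct)>30: print(cv2.fitEllipse(plane(c,ct[:,0].astype(float),45)[:,:2].astype(np.float32)), cv2.fitEllipse(ct))
E
```

```text
11.3167 [ 642.08230809 -222.24083968  157.11548018] [ 3.14147190e+00 -3.83256202e-04 -8.21243203e-06] 0.003376124363152132
[243 156  55  55 726] [269.37878788 181.96418733]
((660.3196411132812, -217.55496215820312), (49.42314910888672, 49.67353439331055), 56.71735763549805) ((269.97998046875, 182.62049865722656), (53.71078109741211, 54.59562301635742), 87.47183990478516)
((660.1924438476562, -217.8087615966797), (42.70414733886719, 43.003639221191406), 85.45297241210938) ((270.25677490234375, 182.8985595703125), (46.56096267700195, 47.10028839111328), 96.03592681884766)
```

View pics/w9c.png

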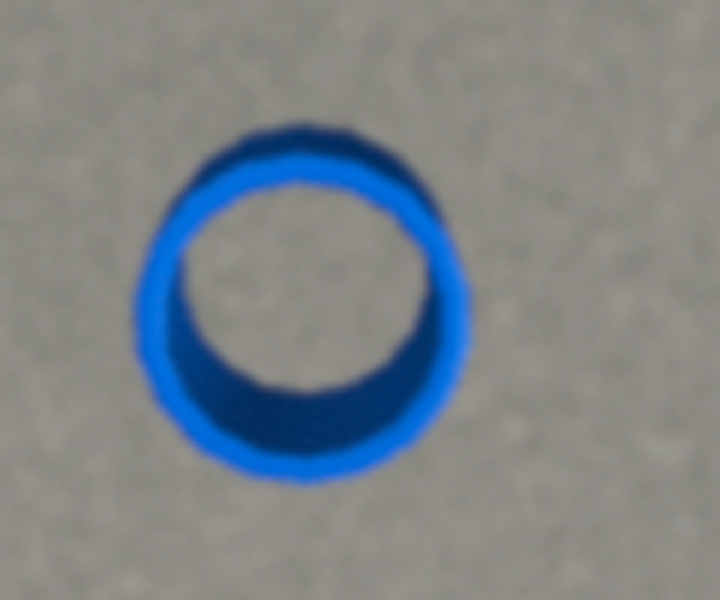

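View pics/t9c.png

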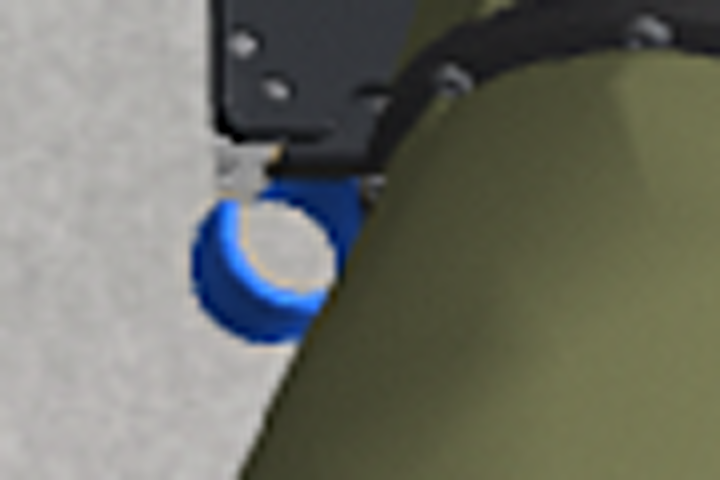

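```bash
python3 - <<'E'
from h import *
st=manip.read_state(); w=pose('wrist',st);t=pose('top')
print(tri(w,(270.1,182.7),t,(367.7,138.2)))
print(move(st,[660.3,-217.7,15],0))
E
```

```text
(array([ 660.23889803, -218.73974344,   45.17221846]), np.float64(2.25447934925743))
(array([ 0.0182, -0.0046,  0.142 ]), np.float64(-0.0001))
```

Height 45 mm confirmed. Descend and grip.

Emit:
send_rows --commands '[[[0.006,-0.002,0.015],0],[[0.012,-0.004,0.035],0],[[0.018,-0.0045,0.055],0],[[0.018,-0.0045,0.08],0],[[0.018,-0.0045,0.105],0],[[0.018,-0.0045,0.125],0],[[0.018,-0.0045,0.138],0],[[0.018,-0.0045,0.142],0]]'

```text
clock: 12.08
eef_pos: [659.0, -217.3, 11.4]
eef_rot: [-3.14, 0.004, -0.0]
wrist_force: [-0.1, 0.5, -0.4]
finger_gap: 94.4
```

Emit:
send_rows --commands '[[[0,0,0],0],[[0,0,0],0],[[0,0,0],0],[[0,0,0],0],[[0,0,0],0],[[0,0,0],0],[[0,0,0],0],[[0,0,0],0]]' --hand 1 --force 20

```text
clock: 12.75
eef_pos: [660.2, -218.0, 15.2]
eef_rot: [3.141, -0.0, -0.0]
wrist_force: [-1.0, 0.6, 2.7]
finger_gap: 51.0
```

```bash
python3 - <<'E'
from h import *
st=manip.read_state(); im=manip.camera('wrist'); cv2.imwrite('pics/w10.png',im[:,:,::-1]); print(st['clock'],st['eef_pos'],st['eef_rot'],st['finger_gap'])
print(move(st,[447.3,-122.8,110],0.01))
E
```

```text
12.75 [ 660.23429536 -217.9747217    15.18779272] [ 3.14142899e+00 -4.39036925e-04 -1.86451932e-04] 51.04357469348646
(array([-0.213 , -0.0951, -0.0948]), np.float64(-0.0102))
```

View pics/w10.png

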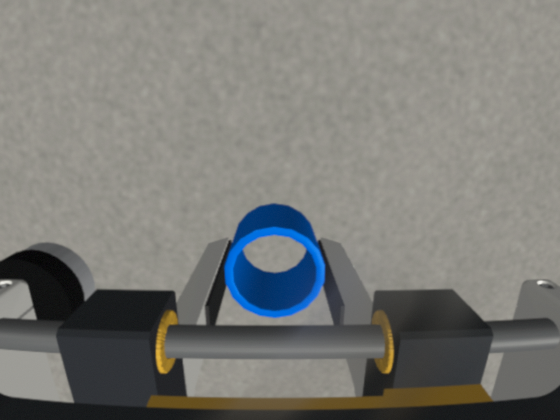

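Emit:
send_rows --commands '[[[0,0,-0.02],0],[[0,0,-0.045],0],[[-0.01,0,-0.075],0],[[-0.04,-0.015,-0.095],0],[[-0.075,-0.035,-0.095],0],[[-0.11,-0.055,-0.095],0],[[-0.15,-0.075,-0.095],-0.01],[[-0.185,-0.09,-0.095],-0.01]]'

```text
clock: 13.47
eef_pos: [473.1, -126.8, 109.6]
eef_rot: [-3.142, -0.0, 0.011]
wrist_force: [0.5, 0.3, 0.3]
finger_gap: 51.0
```

Emit:
send_rows --commands '[[[-0.015,-0.003,0],0],[[-0.028,-0.005,0.02],0],[[-0.028,-0.005,0.045],0],[[-0.028,-0.005,0.06],0],[[-0.028,-0.005,0.065],0],[[-0.028,-0.005,0.065],0],[[-0.028,-0.005,0.065],0],[[-0.028,-0.005,0.065],0]]'

```text
clock: 14.13
eef_pos: [447.7, -123.4, 45.7]
eef_rot: [3.141, -0.001, 0.01]
wrist_force: [-0.2, 0.3, -0.8]
finger_gap: 50.6
```

```bash
python3 - <<'E'
from h import *
st=manip.read_state(); im=manip.camera('wrist'); cv2.imwrite('pics/w11.png',im[:,:,::-1]); print(st['clock'],st['eef_pos'],st['eef_rot'],st['finger_gap'])
print(move(st,[447.3,-122.8,22],0.01))
E
```

```text
14.1333 [ 447.69864398 -123.37278586   45.74915634] [ 3.14109459e+00 -1.33712576e-03  9.85356346e-03] 50.642219459226936
(array([-0.0004, -0.0006,  0.0237]), np.float64(-0.0001))
```

View pics/w11.png

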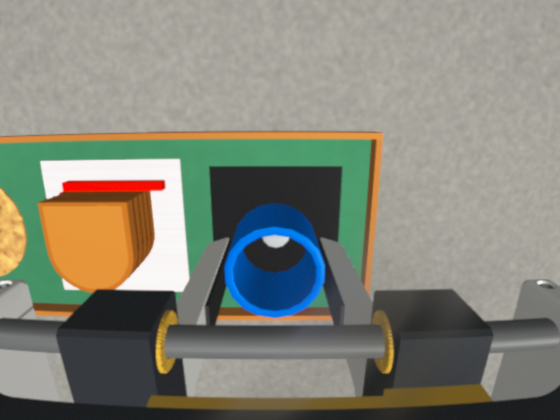

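Emit:
send_rows --commands '[[[0,0,0.006],0],[[0,0,0.012],0],[[0,0,0.017],0],[[0,0,0.02],0],[[0,0,0.022],0],[[0,0,0.0235],0],[[0,0,0.0245],0],[[0,0,0.0245],0]]'

```text
clock: 14.85
eef_pos: [447.1, -123.1, 21.0]
eef_rot: [-3.142, 0.0, 0.01]
wrist_force: [-4.3, 2.3, 12.0]
finger_gap: 51.0
```

Emit:
send_rows --commands '[[[0,0,0],0],[[0,0,0],0],[[0,0,0],0],[[0,0,0],0],[[0,0,0],0],[[0,0,0],0],[[0,0,0],0],[[0,0,0],0]]'

```text
clock: 15.52
eef_pos: [447.1, -123.1, 21.0]
eef_rot: [-3.142, -0.0, 0.01]
wrist_force: [-5.4, 1.9, 12.2]
finger_gap: 50.6
```

Contact at the expected height (12 N). Open and rise.

Emit:
send_rows --commands '[[[0,0,0],0],[[0,0,0],0],[[0,0,0],0],[[0,0,0],0],[[0,0,0],0],[[0,0,0],0],[[0,0,0],0],[[0,0,0],0]]' --hand -0.6

```text
clock: 16.18
eef_pos: [447.1, -123.2, 20.3]
eef_rot: [-3.142, 0.0, 0.01]
wrist_force: [-0.1, 0.1, 0.3]
finger_gap: 75.1
```

Emit:
send_rows --commands '[[[0,0,-0.01],0],[[0,0,-0.025],0],[[0,0,-0.05],0],[[0,0,-0.08],0],[[-0.01,0,-0.11],0],[[-0.02,0,-0.14],0],[[-0.03,0,-0.15],0],[[-0.03,0,-0.15],0]]'

```text
clock: 16.85
eef_pos: [417.1, -123.8, 173.5]
eef_rot: [3.14, -0.005, 0.01]
wrist_force: [0.2, 0.1, 0.5]
finger_gap: 75.2
```

```bash
python3 - <<'E'
from h import *
st=manip.read_state(); im=manip.camera('wrist'); cv2.imwrite('pics/w12.png',im[:,:,::-1]);np.save('pics/w12.npy',st); print(st['clock'],st['eef_pos'],st['eef_rot'],st['finger_gap'])
print(move(st,[520,385,150],0.1))
E
```

```text
16.85 [ 417.10669206 -123.7723191   173.53365893] [ 3.13966209 -0.00471962  0.00956534] 75.15195830896305
(array([ 0.1078, -0.5078,  0.0235]), np.float64(-0.0904))
```

View pics/w12.png

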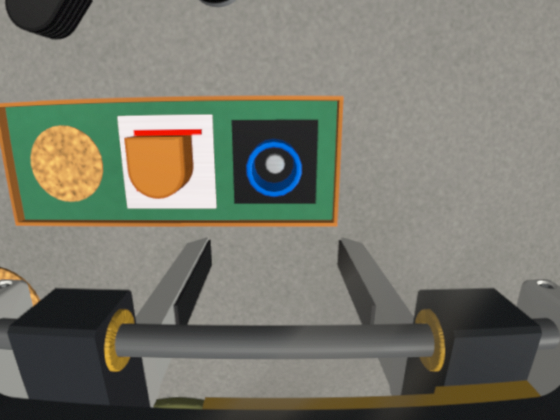

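Emit:
send_rows --commands '[[[0.01,-0.025,0.005],-0.01],[[0.02,-0.06,0.01],-0.02],[[0.03,-0.1,0.01],-0.04],[[0.04,-0.14,0.01],-0.06],[[0.05,-0.18,0.01],-0.08],[[0.06,-0.22,0.01],-0.09],[[0.07,-0.255,0.01],-0.09],[[0.08,-0.29,0.01],-0.09]]' --hand -1

```text
clock: 17.57
eef_pos: [494.1, 169.7, 158.8]
eef_rot: [3.141, 0.002, 0.101]
wrist_force: [1.0, 0.4, 0.4]
finger_gap: 93.9
```

```bash
python3 - <<'E'
from h import *
st=manip.read_state(); print(st['clock'],st['eef_pos'],st['eef_rot'],move(st,[520,385,155],0.1))
E
```

```text
17.5667 [494.0810286  169.70506012 158.8284985 ] [3.14125997e+00 2.01138196e-03 1.00517156e-01] (array([ 0.0474, -0.2116,  0.0038]), np.float64(0.0005))
```

Emit:
send_rows --commands '[[[0.007,-0.035,0.003],0],[[0.015,-0.07,0.003],0],[[0.022,-0.105,0.003],0],[[0.03,-0.14,0.003],0],[[0.037,-0.17,0.003],0],[[0.045,-0.2,0.003],0],[[0.047,-0.211,0.003],0],[[0.047,-0.211,0.003],0]]'

```text
clock: 18.23
eef_pos: [519.2, 383.8, 155.0]
eef_rot: [3.141, 0.002, 0.102]
wrist_force: [-0.3, -0.0, -0.3]
finger_gap: 93.9
```

Emit:
send_rows --commands '[[[0,0,0],0],[[0,0,0],0],[[0,0,0],0],[[0,0,0],0],[[0,0,0],0],[[0,0,0],0],[[0,0,0],0],[[0,0,0],0]]'

```text
clock: 18.9
eef_pos: [520.0, 381.8, 157.4]
eef_rot: [-3.142, -0.0, 0.1]
wrist_force: [0.2, -0.7, 0.3]
finger_gap: 94.1
```

```bash
python3 - <<'E'
from h import *
st=manip.read_state(); im=manip.camera('wrist'); cv2.imwrite('pics/w13.png',im[:,:,::-1]);np.save('pics/w13.npy',st); print(st['clock'],st['eef_pos'],st['eef_rot'],st['finger_gap'])
c=pose('wrist',st); hsv=cv2.cvtColor(im,cv2.COLOR_RGB2HSV)
print(hsv[195,300:302], hsv[195,280])
m=cv2.inRange(hsv,(3,120,60),(14,255,255)); n,l,s,cc=cv2.connectedComponentsWithStats(m)
for i in range(1,n):
  if s[i,4]>500: print(s[i],cc[i])
E
```

```text
18.9 [520.00030206 381.81859132 157.38203276] [-3.14157123e+00 -5.61533494e-05  9.97089227e-02] 94.05387843079372
[[ 23  14 141]
 [ 23  15 140]] [ 13 255 124]
[ 426   66   75   59 1878] [466.44355698  95.47124601]
[ 237  148   62   62 3012] [267.67197875 178.59296149]
[437 219  49 102 628] [452.32802548 267.25      ]
```

View pics/w13.png

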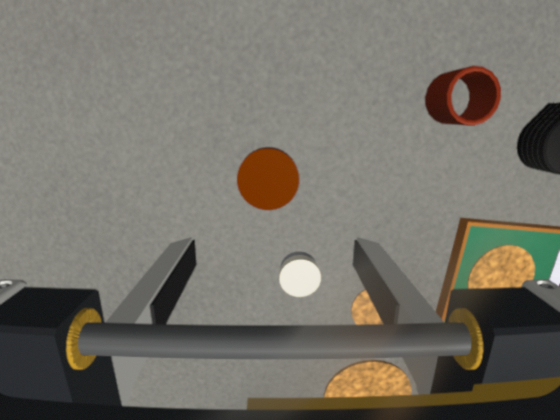

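```bash
python3 - <<'E'
from h import *
st=np.load('pics/w13.npy',allow_pickle=True).item(); im=cv2.imread('pics/w13.png');w=pose('wrist',st);t=pose('top')
hsv=cv2.cvtColor(im,cv2.COLOR_BGR2HSV); tt=cv2.cvtColor(cv2.imread('pics/top0.png'),cv2.COLOR_BGR2HSV)
for nm,lo,hi,z,roi in [('brown',(3,120,60),(14,255,255),30,(237,148)),('white',(0,0,200),(180,60,255),24,(0,0))]:
  out=[]
  for h in (hsv,tt):
    m=cv2.inRange(h,lo,hi); n,l,s,c=cv2.connectedComponentsWithStats(m); 
    if h is hsv: i=min([i for i in range(1,n) if s[i,4]>500],key=lambda i:np.hypot(*(c[i]-((268,178) if nm=='brown' else (300,278)))))
    else: i=min([i for i in range(1,n) if s[i,4]>50],key=lambda i:np.hypot(*(c[i]-((118,188) if nm=='brown' else (135,231)))))
    ct=max(cv2.findContours((l==i).astype(np.uint8),0,cv2.CHAIN_APPROX_NONE)[0],key=len)
    out.append(cv2.fitEllipse(ct)[0])
    if h is hsv: P=plane(w,ct[:,0].astype(float),z)[:,:2]; print(nm,cv2.fitEllipse(P.astype(np.float32)))
  print(out,tri(w,out[0],t,out[1]))
print(move(st,[540,390,8],.1))
E
```

```text
brown ((538.1389770507812, 390.8553466796875), (57.965126037597656, 59.084617614746094), 92.26631164550781)
[(267.6651306152344, 178.58436584472656), (117.44415283203125, 188.1343231201172)] (array([538.30593072, 390.12565911,  22.21202435]), np.float64(2.4476642359896363))
white ((434.513671875, 347.01629638671875), (42.6292839050293, 42.83951187133789), 21.35979461669922)
[(299.7177734375, 277.82574462890625), (134.2420654296875, 230.56356811523438)] (array([435.11724557, 346.00042472,  22.54448059]), np.float64(2.500033459273859))
(array([ 0.0207, -0.0061,  0.1494]), np.float64(-0.0003))
```

Emit:
send_rows --commands '[[[0.006,-0.003,0.02],0],[[0.012,-0.006,0.045],0],[[0.0186,-0.0072,0.07],0],[[0.0186,-0.0072,0.095],0],[[0.0186,-0.0072,0.118],0],[[0.0186,-0.0072,0.134],0],[[0.0186,-0.0072,0.144],0],[[0.0186,-0.0072,0.148],0]]'

```text
clock: 19.62
eef_pos: [537.2, 390.6, 7.7]
eef_rot: [3.141, 0.002, 0.1]
wrist_force: [-0.1, -0.7, 0.1]
finger_gap: 94.2
```

Emit:
send_rows --commands '[[[0,0,0.001],0],[[0,0,0.002],0],[[0,0,0.002],0],[[0,0,0.002],0],[[0,0,0.002],0],[[0,0,0.002],0],[[0,0,0.002],0],[[0,0,0.002],0]]' --hand 1 --force 25

```text
clock: 20.28
eef_pos: [538.0, 391.1, 8.0]
eef_rot: [-3.141, -0.001, 0.1]
wrist_force: [-1.0, -1.2, 5.9]
finger_gap: 59.6
```

```bash
python3 - <<'E'
from h import *
st=manip.read_state(); im=manip.camera('wrist'); cv2.imwrite('pics/w14.png',im[:,:,::-1]);np.save('pics/w14.npy',st); print(st['clock'],st['eef_pos'],st['eef_rot'],st['finger_gap'],st['wrist_force'])
print(move(st,[445,106.4,110],.01))
E
```

```text
20.2833 [538.0043105  391.0749707    7.96571375] [-3.14127820e+00 -7.20560071e-04  9.98078971e-02] 59.57875703659617 [-0.99150089 -1.24553034  5.86587218]
(array([-0.1209,  0.274 , -0.102 ]), np.float64(0.0898))
```

View pics/w14.png

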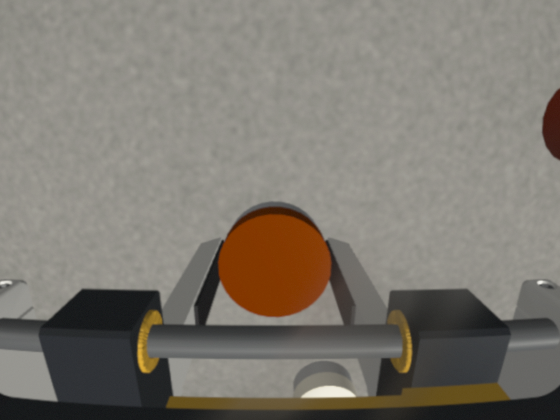

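Emit:
send_rows --commands '[[[0,0,-0.02],0],[[0,0,-0.045],0],[[-0.005,0.01,-0.075],0],[[-0.02,0.045,-0.1],0.02],[[-0.035,0.08,-0.102],0.04],[[-0.05,0.115,-0.102],0.06],[[-0.065,0.15,-0.102],0.09],[[-0.08,0.185,-0.102],0.09]]'

```text
clock: 21.0
eef_pos: [475.5, 197.4, 109.2]
eef_rot: [-3.142, 0.0, 0.008]
wrist_force: [0.2, -0.1, -1.2]
finger_gap: 58.8
```

```bash
python3 - <<'E'
from h import *
st=manip.read_state(); print(st['clock'],st['eef_pos'],st['eef_rot'],st['finger_gap'],move(st,[445,106.4,60],0.01))
E
```

```text
21.0 [475.50702565 197.38466918 109.21105094] [-3.14156785e+00  1.36120928e-05  8.19002630e-03] 58.816698685147855 (array([-0.0313,  0.0907,  0.0492]), np.float64(-0.0018))
```

Emit:
send_rows --commands '[[[-0.008,0.025,0],0],[[-0.018,0.052,0.005],0],[[-0.028,0.078,0.015],0],[[-0.032,0.0925,0.03],0],[[-0.032,0.0925,0.045],0],[[-0.032,0.0925,0.055],0],[[-0.032,0.0925,0.06],0],[[-0.032,0.0925,0.06],0]]'

```text
clock: 21.67
eef_pos: [445.1, 106.4, 48.4]
eef_rot: [3.141, 0.002, 0.01]
wrist_force: [-0.2, 1.0, -1.2]
finger_gap: 59.4
```

```bash
python3 - <<'E'
from h import *
st=manip.read_state(); im=manip.camera('wrist'); cv2.imwrite('pics/w15.png',im[:,:,::-1]);np.save('pics/w15.npy',st); print(st['clock'],st['eef_pos'],st['eef_rot'],st['finger_gap'],move(st,[445,106.4,14],0.01))
E
```

```text
21.6667 [445.11478192 106.38614827  48.44458935] [3.14139182e+00 1.66897520e-03 1.02676282e-02] 59.36360056901526 (array([-0.0001, -0.    ,  0.0344]), np.float64(0.0003))
```

View pics/w15.png

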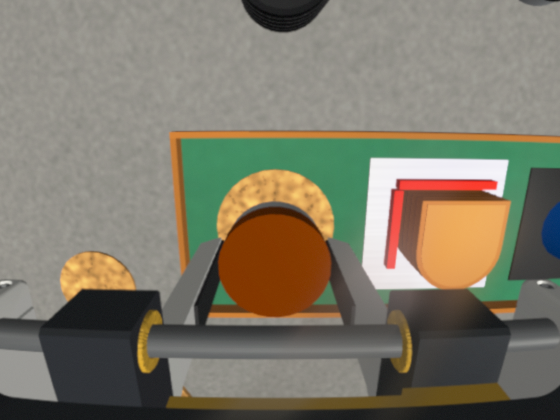

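Emit:
send_rows --commands '[[[0,0,0.008],0],[[0,0,0.016],0],[[0,0,0.023],0],[[0,0,0.028],0],[[0,0,0.032],0],[[0,0,0.034],0],[[0,0,0.0355],0],[[0,0,0.036],0]]'

```text
clock: 22.38
eef_pos: [445.4, 106.1, 13.8]
eef_rot: [3.141, 0.0, 0.01]
wrist_force: [-7.3, -2.2, 17.2]
finger_gap: 59.6
```

Emit:
send_rows --commands '[[[0,0,0],0],[[0,0,0],0],[[0,0,0],0],[[0,0,0],0],[[0,0,0],0],[[0,0,0],0],[[0,0,0],0],[[0,0,0],0]]'

```text
clock: 23.05
eef_pos: [445.4, 106.1, 13.9]
eef_rot: [3.142, 0.0, 0.01]
wrist_force: [-4.8, -0.8, 9.1]
finger_gap: 59.6
```

Seated on the cork. Open and rise, then on to the white tin.

Emit:
send_rows --commands '[[[0,0,0],0],[[0,0,0],0],[[0,0,0],0],[[0,0,0],0],[[0,0,0],0],[[0,0,0],0],[[0,0,0],0],[[0,0,0],0]]' --hand -0.65

```text
clock: 23.72
eef_pos: [445.5, 106.1, 13.3]
eef_rot: [-3.142, -0.0, 0.01]
wrist_force: [-0.2, -0.6, -0.2]
finger_gap: 77.2
```

Emit:
send_rows --commands '[[[0,0,-0.01],0],[[0,0,-0.025],0],[[0,0,-0.05],0],[[0,0,-0.08],0],[[-0.005,0,-0.11],0],[[-0.015,0,-0.135],0],[[-0.02,0,-0.14],0],[[-0.02,0,-0.14],0]]'

```text
clock: 24.38
eef_pos: [425.6, 106.0, 155.3]
eef_rot: [-3.141, -0.004, 0.01]
wrist_force: [0.4, -1.2, -0.6]
finger_gap: 77.8
```

```bash
python3 - <<'E'
from h import *
st=manip.read_state(); im=manip.camera('wrist'); cv2.imwrite('pics/w16.png',im[:,:,::-1]);np.save('pics/w16.npy',st); print(st['clock'],st['eef_pos'],st['eef_rot'],st['finger_gap'])
hsv=cv2.cvtColor(im,cv2.COLOR_RGB2HSV);w=pose('wrist',st)
m=cv2.inRange(hsv,(3,120,60),(14,255,255)); n,l,s,c=cv2.connectedComponentsWithStats(m)
for i in range(1,n):
  if s[i,4]>800:
    ct=max(cv2.findContours((l==i).astype(np.uint8),0,cv2.CHAIN_APPROX_NONE)[0],key=len)
    print(s[i],cv2.fitEllipse(plane(w,ct[:,0].astype(float),36)[:,:2].astype(np.float32)))
print(move(st,[420,346.7,155],0.1))
E
python3 gauge.py w16 | grep -v black
```

```text
24.3833 [425.57916931 106.02760846 155.27251761] [-3.14105297 -0.00355285  0.00998319] 77.78452487750324
[203 106 146 136 989] ((448.1315002441406, 103.1749496459961), (138.68536376953125, 163.7361297607422), 176.13731384277344)
[ 356  142   77   72 1315] ((451.2229919433594, -5.742803573608398), (64.9615707397461, 76.700927734375), 148.25057983398438)
[ 243  148   64   64 3212] ((445.4229431152344, 106.88345336914062), (58.42726516723633, 59.427669525146484), 87.97814178466797)
(array([-0.0032, -0.2407,  0.0003]), np.float64(-0.09))
red [354 142  76  62 686] ((465.68780517578125, 4.490165710449219), (46.40489959716797, 93.21136474609375), 42.334224700927734)
  face [ 3.8513604e-03  9.9999261e-01  4.7592413e+02 -6.7345440e-01] [475.31307158  -9.64692705]
plate ((446.5202331542969, -8.194896697998047), (98.9701156616211, 99.81999206542969), 0.5647264719009399)
cork/orange [ 203  106  357  136 3045] [320.02955665 147.65123153] ((437.02655029296875, -61.021697998046875), (162.10946655273438, 586.1826782226562), 178.19125366210938)
cork/orange [ 234  134   82   81 5216] [274.7327454  174.18443252] ((445.0583801269531, 106.64032745361328), (82.74058532714844, 82.8952865600586), 86.51882934570312)
cork/orange [ 370  149   64   65 3493] [399.84683653 178.50959061] ((443.05670166015625, -22.66714096069336), (68.86924743652344, 73.04801177978516), 94.59869384765625)
cork/orange [ 116  195   58   55 2452] [144.65171289 222.08115824] ((392.638916015625, 245.5371551513672), (60.85892105102539, 61.52305221557617), 41.40858459472656)
```

View pics/w16.png

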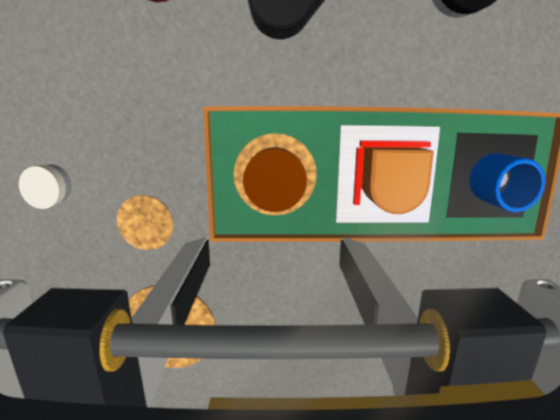

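Emit:
send_rows --commands '[[[0,-0.025,0],-0.02],[[-0.001,-0.06,0],-0.04],[[-0.002,-0.095,0],-0.06],[[-0.003,-0.13,0],-0.09],[[-0.003,-0.165,0],-0.09],[[-0.003,-0.2,0],-0.09],[[-0.003,-0.23,0],-0.09],[[-0.003,-0.24,0],-0.09]]' --hand -0.8

```text
clock: 25.1
eef_pos: [419.3, 348.8, 151.2]
eef_rot: [3.141, 0.002, 0.102]
wrist_force: [-0.1, 0.6, -0.5]
finger_gap: 84.9
```

Emit:
send_rows --commands '[[[0,0,0],0],[[0,0,0],0],[[0,0,0],0],[[0,0,0],0],[[0,0,0],0],[[0,0,0],0],[[0,0,0],0],[[0,0,0],0]]'

```text
clock: 25.77
eef_pos: [420.3, 345.7, 153.5]
eef_rot: [-3.141, -0.0, 0.099]
wrist_force: [-0.2, 0.5, 0.0]
finger_gap: 84.9
```

```bash
python3 - <<'E'
from h import *
st=manip.read_state(); im=manip.camera('wrist'); cv2.imwrite('pics/w17.png',im[:,:,::-1]);np.save('pics/w17.npy',st); print(st['clock'],st['eef_pos'],st['eef_rot'],st['finger_gap'])
hsv=cv2.cvtColor(im,cv2.COLOR_RGB2HSV);w=pose('wrist',st)
m=cv2.inRange(hsv,(0,0,195),(180,60,255)); n,l,s,c=cv2.connectedComponentsWithStats(m)
for i in range(1,n):
  if 500<s[i,4]<3000:
    ct=max(cv2.findContours((l==i).astype(np.uint8),0,cv2.CHAIN_APPROX_NONE)[0],key=len)
    e=cv2.fitEllipse(plane(w,ct[:,0].astype(float),24)[:,:2].astype(np.float32)); print(s[i],c[i],e,move(st,[*e[0],5],.1))
    s13=np.load('pics/w13.npy',allow_pickle=True).item(); print(tri(w,c[i],pose('wrist',s13),(299.7,277.8)))
E
```

```text
25.7667 [420.25527848 345.66424685 153.452771  ] [-3.14145313e+00 -2.21777350e-04  9.94831454e-02] 84.87241887139236
[ 253  161   46   45 1607] [275.26011201 183.3186061 ] ((434.4883117675781, 347.0296936035156), (42.88875198364258, 43.153995513916016), 7.833347320556641) (array([1.430e-02, 1.000e-04, 1.485e-01]), np.float64(-0.0005))
(array([434.78446829, 347.06487537,  23.67755096]), np.float64(0.012527912045773977))
[540 175  20  68 687] [552.58369723 219.02620087] ((420.9609069824219, 49.4642448425293), (19.847999572753906, 86.96924591064453), 101.52110290527344) (array([-0.0287,  0.2948,  0.1485]), np.float64(-0.0005))
(array([536.13162867, 371.23860532, 314.28930591]), np.float64(91.69299384109715))
```

View pics/w17.png

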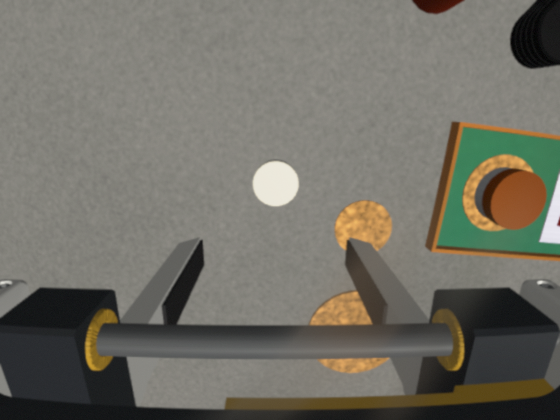

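Emit:
send_rows --commands '[[[0.005,0,0.02],0],[[0.01,0,0.045],0],[[0.0143,0,0.07],0],[[0.0143,0,0.095],0],[[0.0143,0,0.118],0],[[0.0143,0,0.134],0],[[0.0143,0,0.142],0],[[0.0143,0,0.146],0]]'

```text
clock: 26.48
eef_pos: [434.0, 347.0, 6.3]
eef_rot: [3.141, 0.001, 0.1]
wrist_force: [-0.1, 1.0, 0.2]
finger_gap: 84.5
```

Emit:
send_rows --commands '[[[0,0,0.001],0],[[0,0,0.002],0],[[0,0,0.002],0],[[0,0,0.002],0],[[0,0,0.002],0],[[0,0,0.002],0],[[0,0,0.002],0],[[0,0,0.002],0]]' --hand 1 --force 20

```text
clock: 27.15
eef_pos: [434.5, 347.4, 5.7]
eef_rot: [-3.141, -0.0, 0.1]
wrist_force: [-0.3, -1.6, 4.2]
finger_gap: 43.2
```

```bash
python3 - <<'E'
from h import *
st=manip.read_state(); im=manip.camera('wrist'); cv2.imwrite('pics/w18.png',im[:,:,::-1]);np.save('pics/w18.npy',st); print(st['clock'],st['eef_pos'],st['eef_rot'],st['finger_gap'],st['wrist_force'])
print(move(st,[445.4,106.8,130],.01))
E
```

```text
27.15 [434.52166753 347.38287229   5.65734926] [-3.14138025e+00 -4.35702019e-04  9.98256121e-02] 43.152568917238234 [-0.32848409 -1.55925935  4.16821025]
(array([-0.0132,  0.2405, -0.1243]), np.float64(0.0898))
```

View pics/w18.png

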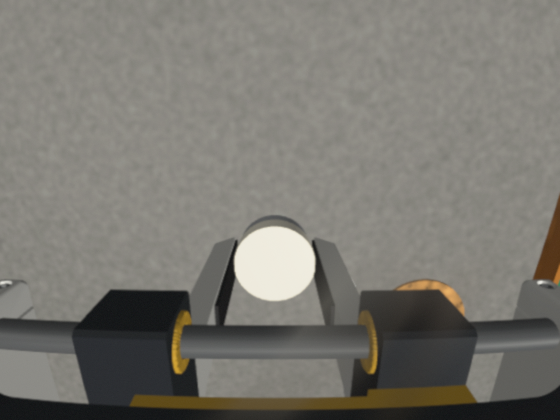

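Emit:
send_rows --commands '[[[0,0,-0.02],0],[[0,0,-0.045],0],[[0,0.005,-0.075],0],[[-0.002,0.03,-0.105],0.02],[[-0.004,0.065,-0.115],0.04],[[-0.007,0.1,-0.115],0.06],[[-0.01,0.135,-0.115],0.09],[[-0.012,0.165,-0.115],0.09]]'

```text
clock: 27.87
eef_pos: [438.5, 180.1, 120.5]
eef_rot: [-3.142, -0.0, 0.008]
wrist_force: [0.7, 0.7, -0.7]
finger_gap: 43.5
```

Emit:
send_rows --commands '[[[-0.001,0.02,0],0],[[-0.0015,0.045,0],0],[[-0.0015,0.065,0.005],0],[[-0.0015,0.075,0.02],0],[[-0.0015,0.075,0.035],0],[[-0.0015,0.075,0.045],0],[[-0.0015,0.075,0.05],0],[[-0.0015,0.075,0.05],0]]'

```text
clock: 28.53
eef_pos: [437.7, 107.1, 69.5]
eef_rot: [3.141, 0.002, 0.01]
wrist_force: [0.7, 0.4, -0.8]
finger_gap: 43.3
```

```bash
python3 - <<'E'
from h import *
st=manip.read_state(); im=manip.camera('wrist'); cv2.imwrite('pics/w19.png',im[:,:,::-1]);np.save('pics/w19.npy',st); print(st['clock'],st['eef_pos'],st['eef_rot'],st['finger_gap'],st['wrist_force'])
print(move(st,[445.4,106.8,42],.01))
E
```

```text
28.5333 [437.65340836 107.10348347  69.49139796] [3.14138398e+00 1.67704378e-03 1.01818010e-02] 43.31307333924755 [ 0.68185968  0.39527075 -0.82029257]
(array([0.0077, 0.0004, 0.0275]), np.float64(0.0002))
```

View pics/w19.png

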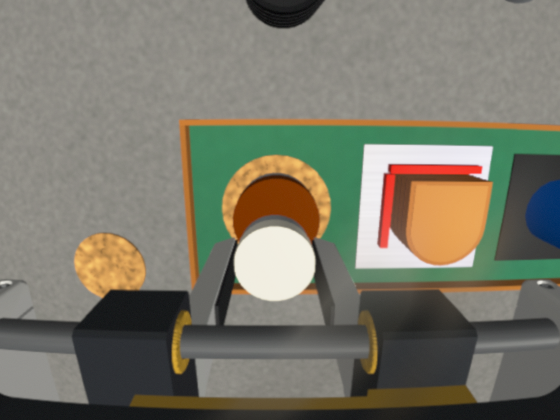

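Emit:
send_rows --commands '[[[0.004,0.0003,0.002],0],[[0.0077,0.0003,0.006],0],[[0.0077,0.0003,0.012],0],[[0.0077,0.0003,0.017],0],[[0.0077,0.0003,0.021],0],[[0.0077,0.0003,0.024],0],[[0.0077,0.0003,0.026],0],[[0.0077,0.0003,0.027],0]]'

```text
clock: 29.25
eef_pos: [445.7, 106.7, 43.0]
eef_rot: [3.142, 0.0, 0.01]
wrist_force: [-0.0, 0.3, -0.3]
finger_gap: 43.5
```

Emit:
send_rows --commands '[[[0,0,0.0005],0],[[0,0,0.001],0],[[0,0,0.0015],0],[[0,0,0.002],0],[[0,0,0.002],0],[[0,0,0.002],0],[[0,0,0.002],0],[[0,0,0.002],0]]'

```text
clock: 29.92
eef_pos: [445.9, 106.7, 41.6]
eef_rot: [-3.142, -0.0, 0.01]
wrist_force: [-2.6, -1.2, 6.0]
finger_gap: 43.6
```

Contact (6 N) at the expected 41.6 mm. Release and rise.

Emit:
send_rows --commands '[[[0,0,0],0],[[0,0,0],0],[[0,0,0],0],[[0,0,0],0],[[0,0,0],0],[[0,0,0],0],[[0,0,0],0],[[0,0,0],0]]' --hand -0.5

```text
clock: 30.58
eef_pos: [445.8, 106.7, 41.3]
eef_rot: [-3.142, -0.0, 0.01]
wrist_force: [-0.8, 0.3, -0.4]
finger_gap: 70.4
```

Emit:
send_rows --commands '[[[0,0,-0.01],0],[[0,0,-0.025],0],[[0,0,-0.05],0],[[0,0,-0.08],0],[[-0.01,0.02,-0.11],0],[[-0.03,0.05,-0.13],0],[[-0.045,0.07,-0.14],0],[[-0.05,0.08,-0.14],0]]'

```text
clock: 31.25
eef_pos: [395.9, 24.7, 184.3]
eef_rot: [3.141, -0.004, 0.009]
wrist_force: [0.8, 0.4, -0.0]
finger_gap: 70.4
```

Emit:
send_rows --commands '[[[0,0,0],0],[[0,0,0],0],[[0,0,0],0],[[0,0,0],0],[[0,0,0],0],[[0,0,0],0],[[0,0,0],0],[[0,0,0],0]]'

```text
clock: 31.92
eef_pos: [396.6, 26.4, 181.2]
eef_rot: [-3.142, 0.0, 0.01]
wrist_force: [-0.2, -0.0, 1.1]
finger_gap: 70.7
```

```bash
python3 - <<'E'
from h import *
st=manip.read_state(); im=manip.camera('wrist'); cv2.imwrite('pics/w20.png',im[:,:,::-1]);np.save('pics/w20.npy',st); print(st['clock'],st['eef_pos'],st['eef_rot'],st['finger_gap'],st['wrist_force'])
cv2.imwrite('pics/side20.png',manip.camera('side')[:,:,::-1])
hsv=cv2.cvtColor(im,cv2.COLOR_RGB2HSV);w=pose('wrist',st)
def blob(lo,hi,z,nm):
  m=cv2.inRange(hsv,lo,hi); n,l,s,c=cv2.connectedComponentsWithStats(m)
  for i in range(1,n):
    if s[i,4]>300:
      ct=max(cv2.findContours((l==i).astype(np.uint8),0,cv2.CHAIN_APPROX_NONE)[0],key=len); P=plane(w,ct[:,0].astype(float),z)[:,:2].astype(np.float32)
      print(nm,s[i],cv2.fitEllipse(P) if z!=44 else cv2.minAreaRect(P))
blob((0,0,195),(180,60,255),60,'white@60'); blob((3,120,60),(14,255,255),36,'brown@36'); blob((100,150,170),(125,255,255),51,'blue@51'); blob((10,80,150),(25,255,255),44,'tan@44')
E
python3 gauge.py w20
```

```text
31.9167 [396.60095469  26.3729356  181.16971842] [-3.14157558e+00  4.26100219e-04  1.01573354e-02] 70.70222909035353 [-0.17457001 -0.01725722  1.09786197]
white@60 [ 261   95   96   94 4658] ((450.52099609375, -2.8214588165283203), (98.7549819946289, 98.9197998046875), 135.87889099121094)
white@60 [ 164  123   48   49 1832] ((445.6619567871094, 107.13922882080078), (43.09832000732422, 43.810943603515625), 173.6256866455078)
brown@36 [130  76 356  37 893] ((497.1972351074219, -9.644720077514648), (29.75981903076172, 453.0898132324219), 0.44053107500076294)
brown@36 [278 110  67  67 698] ((451.552978515625, -7.819613933563232), (65.57332611083984, 69.01115417480469), 88.95111846923828)
brown@36 [167 115  59  61 950] ((444.6921081542969, 108.3430404663086), (54.757904052734375, 61.243682861328125), 16.038686752319336)
brown@36 [140 181 329  26 740] ((398.00848388671875, -11.53258228302002), (27.5634822845459, 555.313720703125), 0.5783733129501343)
blue@51 [406 122  51  53 641] ((446.76715087890625, -121.91903686523438), (49.466827392578125, 49.778480529785156), 147.6316375732422)
tan@44
[... 1924 characters left out ...]
189.84993052] ((392.1507263183594, 244.5767059326172), (60.93749237060547, 61.73432159423828), 22.445409774780273)
cork/orange [  66  251   90   63 2923] [111.01060554 275.09442354] ((281.1210021972656, 227.56930541992188), (72.41976165771484, 115.0974349975586), 164.7353057861328)
black [ 371  102   86   82 3100] ((447.43865966796875, -122.76298522949219), (87.12476348876953, 88.18993377685547), 0.6512812972068787)
black [    0   289   560   131 19821] ((144.29273986816406, 13.172149658203125), (244.16354370117188, 894.9524536132812), 0.3193475008010864)
black [ 394  289  160  106 8108] ((187.03463745117188, -250.10955810546875), (165.54864501953125, 215.55520629882812), 1.0375806093215942)
```

View pics/w20.png

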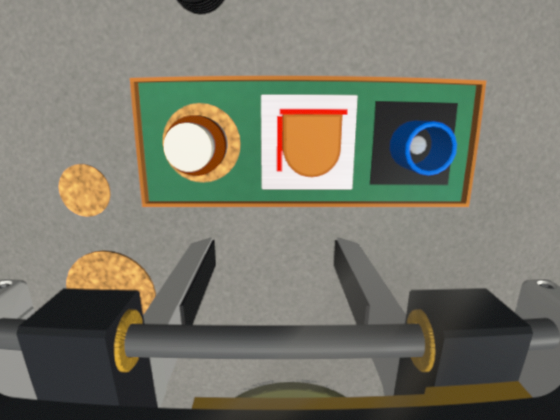

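View pics/side20.png

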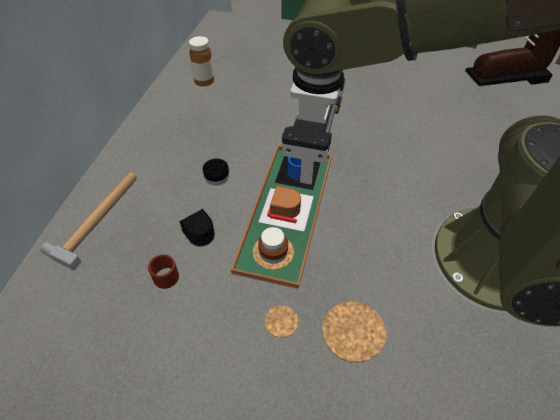

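```bash
python3 -c "
from cell import manip
print(manip.sign_off(), manip.read_state()['clock'])"
```

```text
the job is handed in; nothing more can be done
the job is handed in; nothing more can be done
```

The repair tray is made up and I handed the job in at about 32 s of the 104 s allowed. Sign-off gives no verdict, so the results below are my own last measurements, good to about 2 mm.

| Item | Where it ended up | How it was checked |
|---|---|---|
| Tan heel block | Flat on the gauge against both stops: about 0.7 mm off the far stop, about 0 mm sideways, yaw within 0.5° of the gauge | Stop contact showed as about 20 N sideways while pushing; position re-measured from the wrist camera |
| Blue sleeve | Over the post, about 1 mm off the base centre | Wrist camera |
| Brown-lidded tin | On the cork disc, about 0.5 mm off centre | Wrist camera, before the white tin went on top |
| White-lidded tin | On the brown lid, about 0.5 mm off its centre | Wrist camera |

- **Uprightness:** I judged this by eye. All four look upright in the last wrist and side pictures.
- **Look-alikes:** The black heel, rust-red sleeve and black tin stand at the same places as at the start in the side camera picture. I compared these by eye only.
- **Disagreements:** Heights from the overhead and wrist cameras together were poor for three things:
  - brown lid: 22 mm against 30
  - post top: about -1 mm against 18
  - cork top: about 12 mm against 6

  So I relied on the apparent sizes and on the contact heights when placing, which matched the given dimensions.

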